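# Snap the end cover into a flanged bearing unit

## Robot

A 6-joint arm with a two-finger parallel gripper is mounted at the origin on the work surface. World frame = base frame: x ahead of the robot, y to its left, z up, the work surface at z = 0. Lengths are in m, angles in degrees, forces in N, time in s.
With the tool pointing down it reaches from about 0.35 to 0.925 m from the base axis. Payload 6.4 kg.
Tool frame: the origin (TCP) lies between the finger pads; the fingertips stand 11 mm ahead of it and the grasp point (between the pads) lies 8 mm behind it; z points along the fingers, y is the direction in which the jaws open and shut (so a half turn about z gives the same grasp; the last joint's range is limited). The gripper opens to 85 mm and grips with 20 to 120 N. Pads are 22 mm wide; open, the fingers measure 114 mm over their backs; the gripper's body (76 mm by 85 mm) begins 54 mm behind the grasp point. The pads swing forward as they close: fully open they stand 13 mm farther back than shut.
Start: joints at [-74.719, 14.043, 89.255, -0, 76.702, -9.975], TCP at [0.277, -0.588, 0.242] pointing down, gripper open.
Joint ranges: [-179.41, 179.41], [-58.25, 129.5], [7.25, 145.43], [-54.29, 234.29], [11.92, 165.04], [-157.13, 157.13]. Speed limits (degrees/s): [147.25, 147.25, 180, 180, 180, 180].

## Interface

Orientations are given as a 3x3 rotation matrix whose columns are the frame's x, y, z axes.
In Python, from rig import monitor, cams, r gives the robot as it stands.
- The arm moves only by the tool play_rows, never from a script. Its argument "plan" is a list of rows, each a list of 7 numbers: the opening, from 0 (shut) to 1 (fully open), then the shift along the tool's x, y, z in mm, then the turn, a rotation vector about the tool's x, y, z in degrees. In form: [[jaw, tx, ty, tz, rx, ry, rz], ...]. A call has 1 to 10 rows; each row shifts and turns the commanded pose from where the row before left it, along the tool's axes as they then stand; what a row does not reach is not made up. A row lasts 1/12 s, in which the tool goes at most 41.7 mm and 7.16 degrees, less where a joint would pass 70% of its speed; a pose out of reach is approached as far as the arm can. A call is refused whole if a number of a shift passes 41.7 or a number of a turn 7.16, either way. A call with a gripper value outside its range is refused whole. The fingers move at their own pace and stop on an object; the grip force is fixed at half the most. Time passes only in rows, so rows that do not move let the fingers close. It gives the time, the measured TCP pose, the force and the opening at its end, in the units of the state.
- monitor.sense(): the state, without advancing time (a new reading comes with each control period).
- cams.grab_frame(name): name is "scene" or "top" or "wrist"; returns (picture, depth): 384x512x3 uint8, red, green, blue; 384x512 float32, m along the optical axis (not along the pixel's ray), 0 where there is no reading.
- cams.camera_info(name): a dict with "fov_y" (degrees; the focal length in pixels is half the picture's height over the tangent of half this angle, whatever the lens; pixels are square), "cx", "cy" (the principal point, pixels), "distortion" ([k1, k2, p1, p2, k3] as OpenCV has them; the pictures are not rectified), "rvec" (rotation vector, rad) and "tvec" (3), from world to camera coordinates, as OpenCV has them. Camera axes: x right, y down, z forward; pixel columns grow to the right and rows downward; lengths in m; the calibration is good to about 2 mm. A picture is of the moment at which its call begins: read the wrist's pose just before it. camera_info takes no time and is no camera call; for the wrist camera it gives the pose at the moment of the call.
- r.hand_in(): hands the job in, once; it reports no verdict.
The state is a dict: "time": time; "joints": joint angles; "dq": joint speeds; "joint_torque": joint torques, N m; "ee_pos": TCP position; "orientation": TCP orientation; "contact_force": force on the tool from outside, world axes, zero at the start; "ft_torque": the same for the moment, N m; "grip_width": opening from 0.0 (shut) to 1.0 (fully open).
Only numpy, scipy, OpenCV 4.12 (cv2) and the standard library are available. Lean on these libraries where they do the work, as an engineer would, in place of code of your own. Each camera call takes 0.05 s, during which the arm holds its last target.

## Task

Start the black end cover, dome up, in the mouth of the flanged bearing unit and let go of it. Then take the cup driver from the tray, set it over the dome and press squarely, without cracking the cover, until it clicks fully home; keep firm pressure on it for a second so that it beds, and stand the driver upright in the tray again. Leave the wrench, the spray can and the spare bearing insert where they are.

Things in the scene. Friction and masses are not known exactly. Their poses are not given: they have to be found in the camera images.
- hub_seat (a point): Centre of the round mouth of a grey flanged bearing unit bolted on a red plate (150 x 110 mm) fixed to the bench; z up along the bearing axis. The point lies in the boss's flat top face, 48 mm above the bench, where the cover's rim must land, squeezing flat a soft black rubber ring that stands 2 mm above the face. Boss 70 mm across, bore 55 mm; six sprung lugs stand into the bore 4 mm down.
- cover: Black polymer end cover, round, 62 mm across, 31 mm high, 45 g, lies dome up. Origin: centre of its underside, z up. From below: tapered snap skirt 0-11 mm (52 mm over its bead), flat rim 62 mm across at 11-14 mm, dome 41 mm across, straight-sided from 14 to 26 mm (grip here). Laid in the mouth it rests on the lugs, rim about 6.5 mm proud; home, its origin is 11 mm below hub_seat.
- driver: Cup driver (seating tool), 85 mm tall, 0.28 to 0.46 kg, stands mouth down. Origin: centre of its mouth face, z up along the handle. Aluminium cup 62 mm across, 0-33 mm; its bore, 47 mm wide, 22 mm deep, passes over the dome, so the mouth bears on the cover's rim. Black handle 27 mm thick, 33-85 mm (grip here). The cover snaps at about 15-25 N, the push drops, then bed it with 20-25 N; over 38 N cracks it.
- tray: Open steel parts tray, 150 x 110 mm, walls 16 mm high, floor 3 mm thick, fixed to the bench; the driver stands in it. Origin: centre of its underside; x along the long side.
- wrench: Bystander: steel combination wrench, 190 mm long, lying flat. Leave it alone.
- can: Bystander: spray can, 62 mm across, 130 mm tall, standing. Leave it alone.
- insert: Bystander: spare bearing insert, a steel ring 52 mm across, 22 mm high, lying flat. Leave it alone.
Things that resemble listed ones, but are neither listed nor needed, are in the scene too. What is meant by the part that bears hub_seat is not green or purple, and is the smaller of those in its own colour.

How it is judged:
By the outcome, as a careful person would: the job done as asked, in the order asked, and still so for the second after the job is handed in, with the robot touching nothing.
It also fails if it takes over 72 s, if anything falls off the work surface, if the arm or the gripper's body presses on something with over 40 N, if the wrist force passes 120 N, or if a joint passes its speed limit or range.

## Working session

There is one attempt and no reset: what is moved stays moved. The work goes in short steps, Python scripts to look and compute and a tool call to move; the robot and the scene stay as the last step left them, time stands still between calls to the robot, and variables do not carry over. Pictures are saved under pics/ and viewed, and the job is handed in when it is done.

Besides the shell and the picture viewer there is one more tool, called after ">>>" by a JSON object that holds its "fn" and its "kwargs", one argument or row to a line. play_rows: Moves the arm, as the interface text tells. Its arguments: {"type":"object","properties":{"plan":{"type":"array"}},"required":["plan"]}

```bash
ls; mkdir -p pics; python3 - <<'E'
from rig import monitor,cams,r
import cv2
s=monitor.sense(); print(s)
for n in ["scene","top"]:
    p,d=cams.grab_frame(n); cv2.imwrite(f"pics/{n}0.png",p[:,:,::-1]); 
    import numpy as np; np.save(f"pics/{n}0d.npy",d); print(n,cams.camera_info(n))
E
```

```text
pics
{'time': 0.0, 'joints': array([-7.47174693e+01,  1.40848220e+01,  8.93287268e+01, -1.77981413e-03,
        7.67020535e+01, -9.97527269e+00]), 'dq': array([ 0.13432624, -0.08643341, -0.07429458,  0.06362743,  0.0587508 ,
        0.00104159]), 'joint_torque': array([ 4.84550947e-04, -4.29500735e+01, -3.26128578e+01, -1.01340047e-04,
        5.34670558e-03,  7.67841641e-06]), 'ee_pos': array([ 0.27719565, -0.58730321,  0.24113667]), 'orientation': array([[ 9.04394068e-01,  4.26697849e-01, -5.60968579e-04],
       [ 4.26698098e-01, -9.04392048e-01,  1.93832172e-03],
       [ 3.19742188e-04, -1.99237090e-03, -9.99997964e-01]]), 'contact_force': array([ 0.56775179,  0.03996831, -0.79360195]), 'ft_torque': array([ 0.00465881,  0.00558455, -0.01471462]), 'grip_width': 0.9999551982104911}
scene {'fov_y': 56.39386257363137, 'cx': 254.50758350024591, 'cy': 194.66567211512648, 'distortion': array([0.03980659, 0.        , 0.        , 0.        , 0.        ]), 'rvec': array([ 1.69686124,  1.67585589, -0.82117537]), 'tvec': array([-0.09163678, -0.26842607,  1.29301038])}
top {'fov_y': 50.87607786694115, 'cx': 258.8621590669843, 'cy': 192.1486599442892, 'distortion': array([-0.03687764,  0.        ,  0.        ,  0.        ,  0.        ]), 'rvec': array([ 2.17286209, -2.19879252,  0.07328305]), 'tvec': array([0.07997014, 0.48728466, 0.99550445])}
```

View pics/scene0.png

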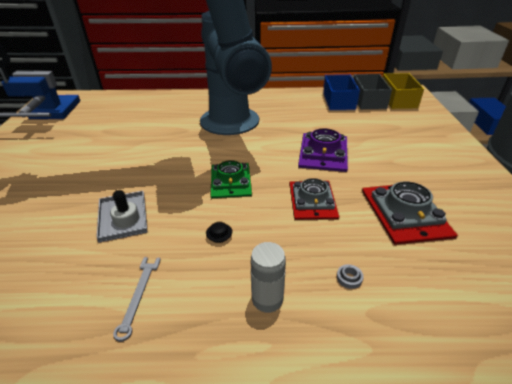

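View pics/top0.png

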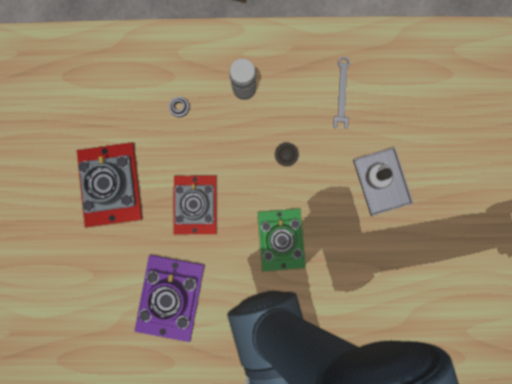

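The scene camera shows four flanged units: green (231,178), purple (324,148), small red (314,198) and large red (408,210). By the description the small red is meant, at top (194,204). The black cover is at top (287,154), the tray and driver at top (382,180). Close crops next.

```bash
cat > h.py <<'E'
import numpy as np, cv2
from rig import monitor,cams,r
def K(ci): 
    f=192/np.tan(np.radians(ci["fov_y"]/2)); return np.array([[f,0,ci["cx"]],[0,f,ci["cy"]],[0,0,1]])
def ray(ci,uv):
    p=cv2.undistortPoints(np.array([[uv]],float),K(ci),np.array(ci["distortion"]))[0,0]
    R=cv2.Rodrigues(np.array(ci["rvec"],float))[0]; t=np.array(ci["tvec"],float)
    return -R.T@t, R.T@np.array([p[0],p[1],1.])
def at_z(ci,uv,z):
    o,d=ray(ci,uv); return o+d*(z-o[2])/d[2]
def at_d(ci,uv,dep):
    o,d=ray(ci,uv); return o+d*dep
def proj(ci,P):
    return cv2.projectPoints(np.array(P,float).reshape(-1,3),np.array(ci["rvec"],float),np.array(ci["tvec"],float),K(ci),np.array(ci["distortion"]))[0][:,0]
def crop(p,u0,v0,u1,v1,s,name):
    c=cv2.resize(p[v0:v1,u0:u1],None,fx=s,fy=s,interpolation=cv2.INTER_CUBIC); cv2.imwrite(name,c[:,:,::-1] )
E
python3 - <<'E'
import cv2,numpy as np
a=cv2.imread('pics/top0.png')
def c(u,v,w=32): return cv2.resize(a[v-w:v+w,u-w:u+w],(384,384),interpolation=cv2.INTER_CUBIC)
o=np.hstack([c(194,204),c(287,154)]); cv2.imwrite('pics/c1.png',o)
cv2.imwrite('pics/c2.png',cv2.resize(a[140:220,340:420],(560,560),interpolation=cv2.INTER_CUBIC))
E
```

```text
(no output)
```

View pics/c1.png

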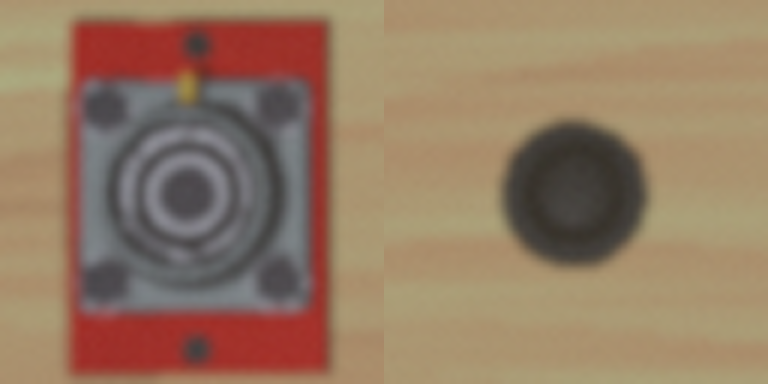

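View pics/c2.png

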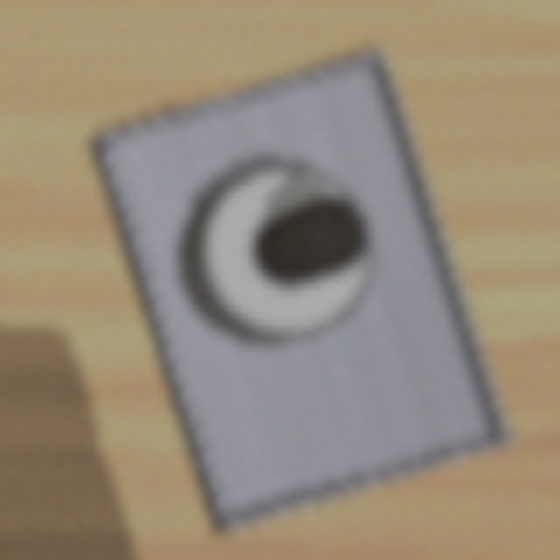

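```bash
python3 - <<'E'
from h import *
ci=cams.camera_info("top")
o,_=ray(ci,(256,192));print("cam",o)
for n,uv,z in [("cover",(286.8,154.2),.013),("unit",(162+188/6,172+193/6),.048),("unit plate c",(162+199.5/6,172+196/6),.01),("drv top",(387.3,172),.088),("drv cup",(381,176.4),.036),("can",(242,70),.13),("insert",(179.5,106.5),.022)]:
    print(n,at_z(ci,uv,z).round(4))
T=[at_z(ci,(340+x/7,140+y/7),.016) for x,y in [(95,140),(375,48),(505,440),(220,528)]]
print(np.round(T,4)); T=np.array(T); print("tray c",T.mean(0), [np.linalg.norm(T[i]-T[i-1]) for i in range(4)])
P=[at_z(ci,(162+x/6,172+y/6),.012) for x,y in [(70,20),(330,18),(330,373),(70,373)]];P=np.array(P)
print([np.linalg.norm(P[i]-P[i-1]) for i in range(4)],P.mean(0))
d=np.load("pics/top0d.npy"); 
for uv in [(287,154),(194,204),(180,235),(387,172)]: print(at_d(ci,uv,d[uv[1],uv[0]]).round(4))
print(cams.camera_info("wrist"))
E
```

```text
cam [0.41892809 0.07312617 1.02665597]
cover [0.584  0.0023 0.013 ]
unit [0.4587 0.2336 0.048 ]
unit plate c [0.4589 0.235  0.01  ]
drv top [ 0.5271 -0.2278  0.088 ]
drv cup [ 0.5223 -0.2284  0.036 ]
can [0.7603 0.1092 0.13  ]
insert [0.7083 0.2732 0.022 ]
[[ 0.5669 -0.1662  0.016 ]
 [ 0.5994 -0.2692  0.016 ]
 [ 0.4566 -0.3113  0.016 ]
 [ 0.4264 -0.2072  0.016 ]]
tray c [ 0.51233766 -0.23846415  0.016     ] [np.float64(0.1463015508820965), np.float64(0.1080575391595733), np.float64(0.14886383340758697), np.float64(0.10836362629460249)]
[np.float64(0.14831250091298775), np.float64(0.10987607238279873), np.float64(0.14893406218065477), np.float64(0.1088223355901657)] [0.4592002  0.23456095 0.012     ]
[0.5815 0.0031 0.0317]
[0.4595 0.2337 0.0374]
[ 0.3827  0.2759 -0.0022]
[ 0.527  -0.2268  0.089 ]
{'fov_y': 63.94557146513271, 'cx': 254.30632513912866, 'cy': 194.63584825258317, 'distortion': array([0.00854321, 0.        , 0.        , 0.        , 0.        ]), 'rvec': array([-2.42765471,  1.53803703,  0.23893201]), 'tvec': array([-0.64918774, -0.0396343 ,  0.37986033])}
```

```bash
cat >> h.py <<'E'
def delta(target,s=None,rows=None):
    s=s or monitor.sense(); R=s["orientation"]; return R.T@(np.array(target)-s["ee_pos"])*1000
E
python3 - <<'E'
from h import *
s=monitor.sense();ci=cams.camera_info("wrist");R=s["orientation"]
o,d=ray(ci,(ci["cx"],ci["cy"]));print("cam in tool",R.T@(o-s["ee_pos"]),"axis",R.T@d)
ci2=cv2.Rodrigues(ci["rvec"])[0];print("cam axes in tool\n",(R.T@ci2.T).round(3))
print("delta",delta([0.584,0.0023,0.2]))
E
```

```text
cam in tool [ 7.69338060e-02 -1.31209618e-04 -1.32042957e-01] axis [-3.01838700e-01  5.90880231e-04  9.53358825e-01]
cam axes in tool
 [[ 0.    -0.953 -0.302]
 [ 1.     0.     0.001]
 [-0.001 -0.302  0.953]]
delta [ 529.05079334 -402.34182002   42.12478414]
```

>>> {"fn": "play_rows", "kwargs": {
  "plan": [
    [1,29.5,-22.5,2,0,0,0],
    [1,29.5,-22.5,2,0,0,0],
    [1,29.5,-22.5,2,0,0,0],
    [1,29.5,-22.5,2,0,0,0],
    [1,29.5,-22.5,2,0,0,0],
    [1,29.5,-22.5,2,0,0,0],
    [1,29.5,-22.5,2,0,0,0],
    [1,29.5,-22.5,2,0,0,0],
    [1,29.5,-22.5,2,0,0,0]
  ]
}}

```text
time: 0.85
ee_pos: [0.4313, -0.2895, 0.2239]
orientation: [[0.905, 0.426, -0.0], [0.426, -0.905, 0.0], [-0.0, -0.001, -1.0]]
contact_force: [0.7, 0.1, 0.4]
grip_width: 1.004
```

>>> {"fn": "play_rows", "kwargs": {
  "plan": [
    [1,29.5,-22.5,2,0,0,0],
    [1,29.5,-22.5,2,0,0,0],
    [1,29.5,-22.5,2,0,0,0],
    [1,29.5,-22.5,2,0,0,0],
    [1,29.5,-22.5,2,0,0,0],
    [1,29.5,-22.5,2,0,0,0],
    [1,29.5,-22.5,2,0,0,0],
    [1,29.5,-22.5,2,0,0,0],
    [1,29.5,-22.5,2,0,0,0],
    [0.7,0,0,0,0,0,0]
  ]
}}

```text
time: 1.68
ee_pos: [0.5859, 0.01, 0.2055]
orientation: [[0.902, 0.432, -0.0], [0.432, -0.902, 0.002], [0.0, -0.002, -1.0]]
contact_force: [-0.2, -0.0, -0.4]
grip_width: 0.884
```

```bash
cat > wr.py <<'E'
from h import *; import sys
s=monitor.sense();ci=cams.camera_info("wrist");p,d=cams.grab_frame("wrist");n=sys.argv[1]
cv2.imwrite(f"pics/{n}.png",cv2.resize(p,(768,576),interpolation=cv2.INTER_CUBIC)[:,:,::-1])
import pickle;pickle.dump((s,ci,p,d),open(f"pics/{n}.pkl","wb"))
print(s["time"],s["ee_pos"],s["contact_force"].round(2),s["grip_width"],s["joints"].round(1));print(s["orientation"].round(4))
E
python3 wr.py w1
```

```text
1.6833 [0.58587765 0.01002253 0.20545699] [-0.23 -0.05 -0.42] 0.8841997024244479 [-1.010e+01  7.600e+00  1.006e+02  1.000e-01  7.180e+01  5.420e+01]
[[ 9.020e-01  4.317e-01 -4.000e-04]
 [ 4.317e-01 -9.020e-01  1.900e-03]
 [ 5.000e-04 -1.900e-03 -1.000e+00]]
```

View pics/w1.png

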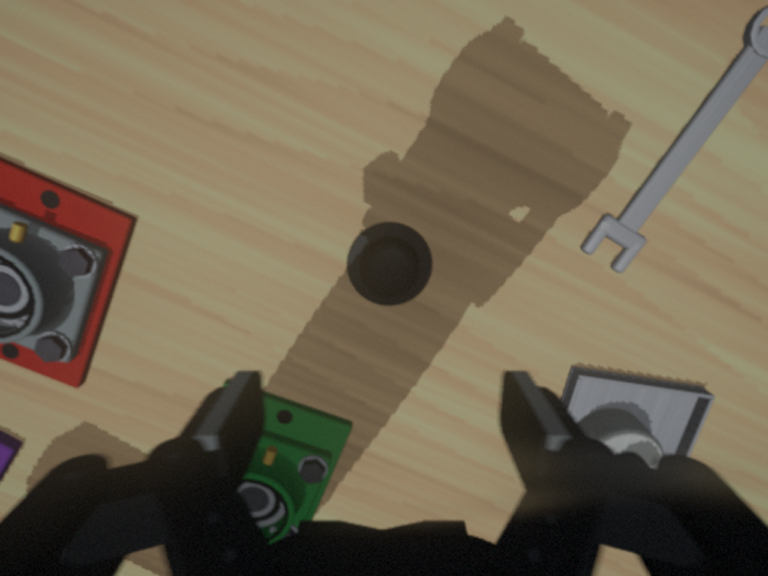

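The wrist view shows the cover's rim centred at (390,264) in the enlarged picture, well ahead of the fingertips.

```bash
python3 - <<'E'
from h import *; import pickle
s,ci,p,d=pickle.load(open("pics/w1.pkl","rb"))
for uv in [(390,263.5),(348,263.5),(432,263.5),(390,222),(390,305)]: print(at_z(ci,(uv[0]/1.5,uv[1]/1.5),.0125).round(4))
s2=monitor.sense();print(s2["time"],s2["ee_pos"],delta([.584,.0023,.08]))
E
```

```text
[0.5846 0.0029 0.0125]
[0.5714 0.0303 0.0125]
[ 0.5978 -0.0246  0.0125]
[0.6117 0.016  0.0125]
[ 0.556  -0.011   0.0125]
1.7333 [0.58504754 0.00770803 0.2054393 ] [ -3.14592359   4.54444294 125.43847998]
```

>>> {"fn": "play_rows", "kwargs": {
  "plan": [
    [0.7,-1,2,30,0,0,0],
    [0.7,0,0,30,0,0,0],
    [0.7,0,0,30,0,0,0],
    [0.7,0,0,20,0,0,0],
    [0.7,0,0,10,0,0,0],
    [0.7,0,0,0,0,0,0],
    [0.7,0,0,0,0,0,0]
  ]
}}

```text
time: 2.32
ee_pos: [0.5848, 0.0021, 0.0867]
orientation: [[0.905, 0.426, 0.0], [0.426, -0.905, -0.0], [0.0, 0.0, -1.0]]
contact_force: [-0.3, 0.6, -0.1]
grip_width: 0.7
```

```bash
python3 wr.py w2
```

```text
2.3167 [0.58483725 0.00206016 0.08670924] [-0.28  0.59 -0.06] 0.7003330625259501 [-10.9  16.3 104.3  -0.   59.4  53.9]
[[ 9.048e-01  4.259e-01  1.000e-04]
 [ 4.259e-01 -9.048e-01 -1.000e-04]
 [ 0.000e+00  1.000e-04 -1.000e+00]]
```

View pics/w2.png

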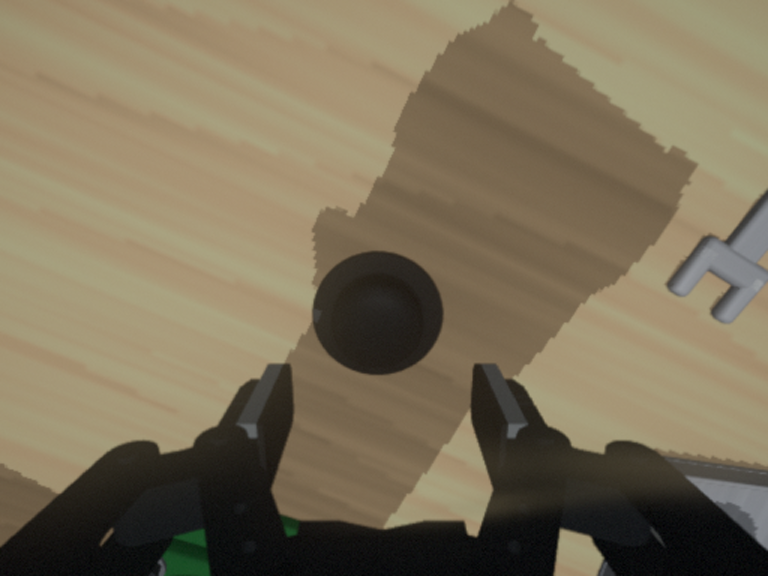

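>>> {"fn": "play_rows", "kwargs": {
  "plan": [
    [0.55,0,0,15,0,0,0],
    [0.55,0,0,15,0,0,0],
    [0.55,0,0,0,0,0,0],
    [0.55,0,0,0,0,0,0],
    [0.55,0,0,0,0,0,0]
  ]
}}

```text
time: 2.78
ee_pos: [0.586, 0.0025, 0.0582]
orientation: [[0.904, 0.427, 0.003], [0.427, -0.904, -0.001], [0.002, 0.002, -1.0]]
contact_force: [0.5, -0.1, 0.0]
grip_width: 0.549
```

```bash
python3 wr.py w3; python3 - <<'E'
from h import *; import pickle
s,ci,p,d=pickle.load(open("pics/w2.pkl","rb"))
for uv in [(378,313),(313,313),(443,313),(378,251),(378,375)]: print(at_z(ci,(uv[0]/1.5,uv[1]/1.5),.0125).round(4))
E
```

```text
2.7833 [0.58598499 0.00245736 0.05815728] [ 0.46 -0.1   0.04] 0.5485461062733356 [-10.8  19.  104.5  -0.   56.3  53.9]
[[ 9.044e-01  4.267e-01  2.900e-03]
 [ 4.267e-01 -9.044e-01 -6.000e-04]
 [ 2.400e-03  1.800e-03 -1.000e+00]]
[0.5852 0.004  0.0125]
[0.572  0.032  0.0125]
[ 0.5984 -0.0239  0.0125]
[0.6124 0.0168 0.0125]
[ 0.5555 -0.0099  0.0125]
```

View pics/w3.png

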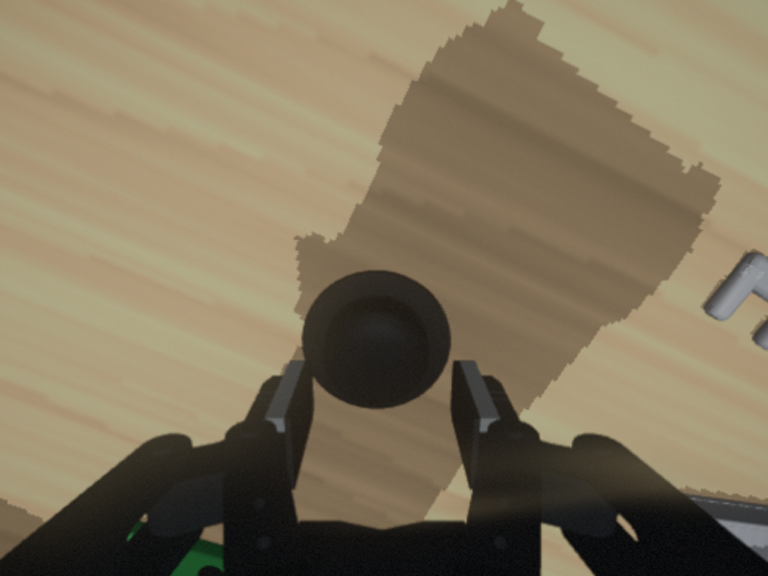

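>>> {"fn": "play_rows", "kwargs": {
  "plan": [
    [0.6,0,-2,15,0,0,0],
    [0.6,0,0,13,0,0,0],
    [0.6,0,0,8,0,0,0],
    [0.6,0,0,4,0,0,0],
    [0.6,0,0,2,0,0,0],
    [0.6,0,0,2,0,0,0],
    [0.6,0,0,0,0,0,0],
    [0.6,0,0,0,0,0,0]
  ]
}}

```text
time: 3.5
ee_pos: [0.5842, 0.0045, 0.0213]
orientation: [[0.904, 0.428, -0.007], [0.428, -0.904, -0.0], [-0.007, -0.003, -1.0]]
contact_force: [-35.7, 3.3, 71.2]
grip_width: 0.6
```

```bash
python3 wr.py w4
```

```text
3.5 [0.58421809 0.00449265 0.0212886 ] [-35.71   3.28  71.18] 0.6002337805586203 [-1.060e+01  2.270e+01  1.045e+02 -1.000e-01  5.330e+01  5.410e+01]
[[ 9.037e-01  4.281e-01 -7.400e-03]
 [ 4.281e-01 -9.037e-01 -2.000e-04]
 [-6.800e-03 -3.000e-03 -1.000e+00]]
```

View pics/w4.png

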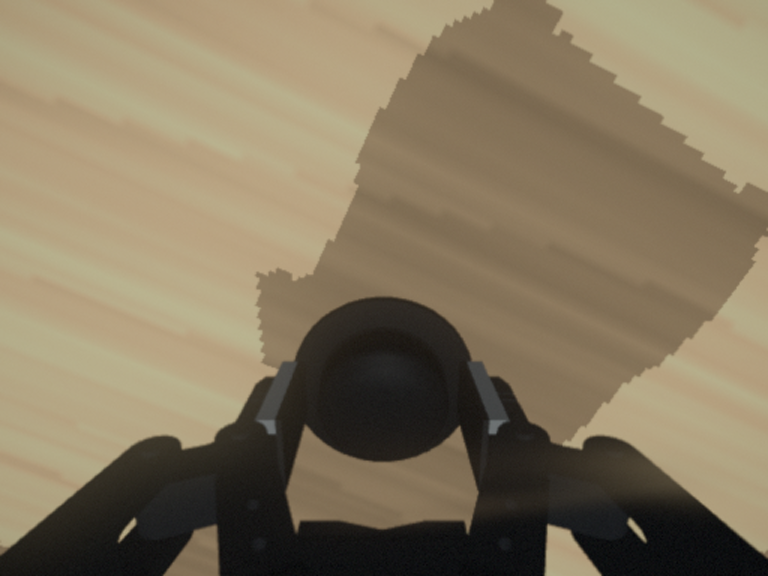

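Fingertips landed on the cover's rim (71 N, below the limit); backing off right away.

>>> {"fn": "play_rows", "kwargs": {
  "plan": [
    [0.6,0,0,-12,0,0,0],
    [0.6,0,0,-2,0,0,0],
    [0.6,0,0,0,0,0,0],
    [0.6,0,0,0,0,0,0]
  ]
}}

```text
time: 3.88
ee_pos: [0.5835, 0.0045, 0.0257]
orientation: [[0.904, 0.427, -0.001], [0.427, -0.904, 0.0], [-0.001, -0.0, -1.0]]
contact_force: [0.2, -0.6, 0.1]
grip_width: 0.601
```

```bash
python3 wr.py w5
```

```text
3.8833 [0.58353665 0.00454207 0.02571798] [ 0.24 -0.58  0.1 ] 0.6011093067733794 [-10.7  22.  104.8   0.   53.2  54.1]
[[ 9.045e-01  4.265e-01 -8.000e-04]
 [ 4.265e-01 -9.045e-01  2.000e-04]
 [-6.000e-04 -5.000e-04 -1.000e+00]]
```

View pics/w5.png

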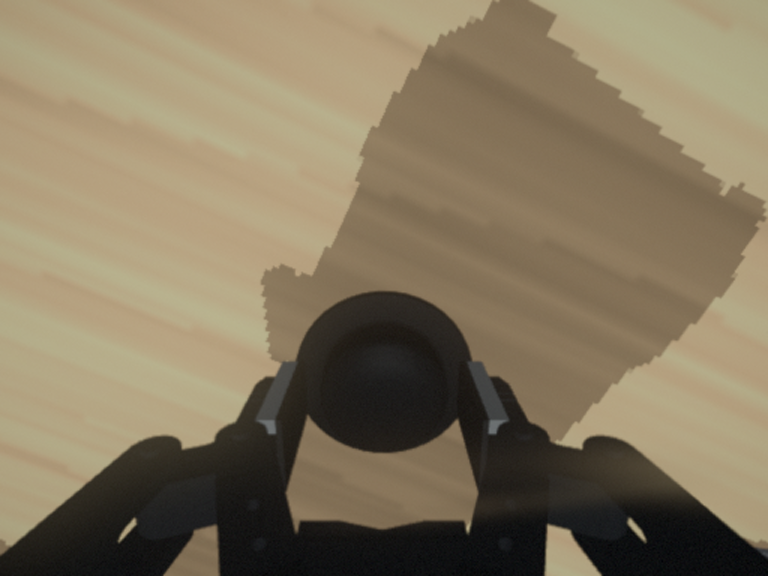

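```bash
python3 - <<'E'
from h import *; import pickle
s,ci,p,d=pickle.load(open("pics/w5.pkl","rb"))
for uv in [(384,371),(297,371),(472,371),(384,291),(384,452)]:
  P=at_z(ci,(uv[0]/1.5,uv[1]/1.5),.0125);print(P.round(4),(s["orientation"].T@(P-s["ee_pos"])*1000).round(1))
E
```

```text
[0.5857 0.0046 0.0125] [ 2.   0.9 13.2]
[0.5728 0.0321 0.0125] [  2.  -29.5  13.2]
[ 0.5988 -0.0231  0.0125] [ 2.  31.6 13.2]
[0.6122 0.0172 0.0125] [31.3  0.8 13.2]
[ 0.5556 -0.0096  0.0125] [-31.3   0.9  13.2]
```

>>> {"fn": "play_rows", "kwargs": {
  "plan": [
    [0.45,0,1,0,0,0,0],
    [0.3,0,0,0,0,0,0],
    [0.2,0,0,0,0,0,0],
    [0.1,0,0,0,0,0,0],
    [0.1,0,0,0,0,0,0],
    [0.1,0,0,0,0,0,0]
  ]
}}

```text
time: 4.43
ee_pos: [0.584, 0.0037, 0.0258]
orientation: [[0.904, 0.427, -0.001], [0.427, -0.904, 0.0], [-0.001, -0.0, -1.0]]
contact_force: [0.2, 0.5, 1.3]
grip_width: 0.444
```

```bash
python3 wr.py w6
```

```text
4.4333 [0.58399304 0.00366424 0.02584461] [0.17 0.47 1.3 ] 0.443752337162729 [-10.8  22.  104.8  -0.   53.3  54. ]
[[ 9.044e-01  4.267e-01 -8.000e-04]
 [ 4.267e-01 -9.044e-01  1.000e-04]
 [-7.000e-04 -4.000e-04 -1.000e+00]]
```

View pics/w6.png

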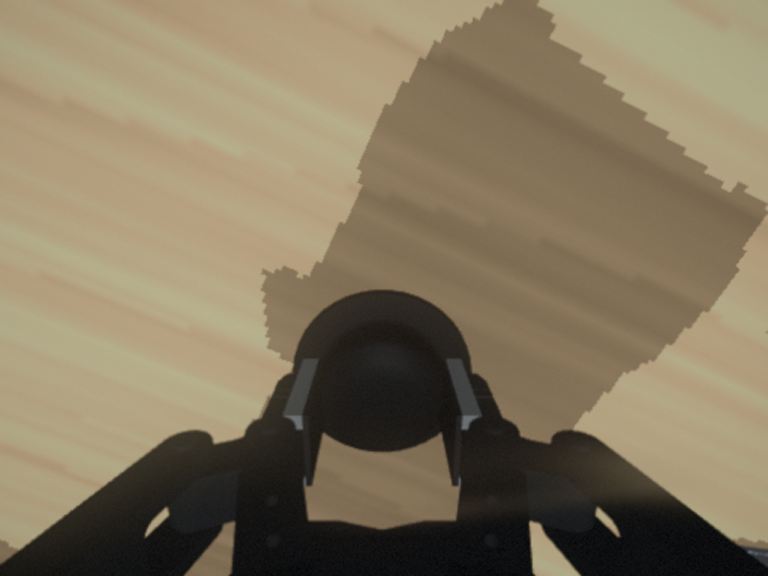

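>>> {"fn": "play_rows", "kwargs": {
  "plan": [
    [0.1,0,0,-5,0,0,0],
    [0.1,0,0,-15,0,0,0],
    [0.1,0,0,-30,0,0,0],
    [0.1,0,0,-40,0,0,0],
    [0.1,0,0,-40,0,0,0],
    [0.1,0,0,-20,0,0,0],
    [0.1,0,0,0,0,0,0]
  ]
}}

```text
time: 5.07
ee_pos: [0.5879, 0.0031, 0.1835]
orientation: [[0.904, 0.427, 0.012], [0.427, -0.904, -0.002], [0.01, 0.007, -1.0]]
contact_force: [0.1, -0.2, 0.0]
grip_width: 0.447
```

```bash
python3 wr.py w7; python3 -c "
from h import *
print(delta([.4590,.2340,.17]))"
```

```text
5.0667 [0.58792783 0.00305577 0.18354256] [ 0.13 -0.16  0.03] 0.4471257483422434 [-10.7   8.9 101.7   0.   68.8  54. ]
[[ 0.9043  0.4267  0.012 ]
 [ 0.4268 -0.9043 -0.0023]
 [ 0.0099  0.0072 -0.9999]]
[ -16.66700655 -262.94714011    8.89358789]
```

View pics/w7.png

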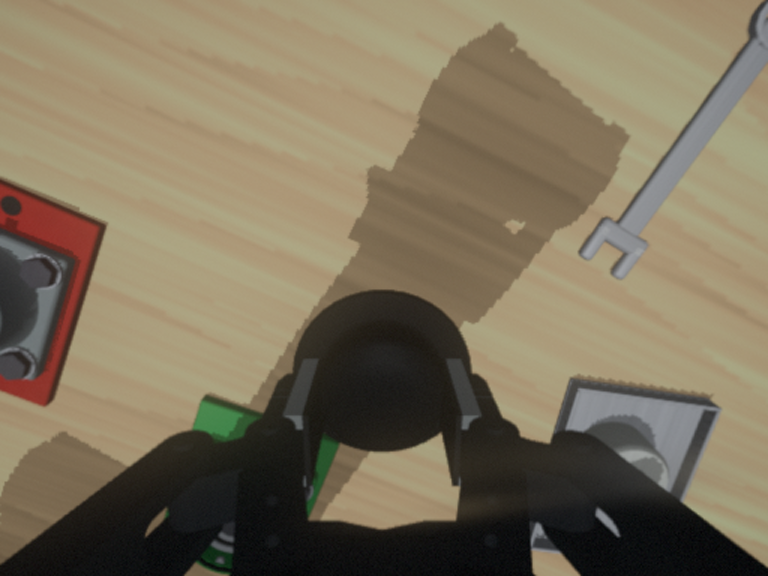

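>>> {"fn": "play_rows", "kwargs": {
  "plan": [
    [0.1,-6,-16,0,0,0,0],
    [0.1,-12,-33,0,0,0,0],
    [0.1,-12,-33,0,0,0,0],
    [0.1,-12,-33,0,0,0,0],
    [0.1,-12,-33,0,0,0,0],
    [0.1,-12,-33,0,0,0,0],
    [0.1,-12,-33,0,0,0,0],
    [0.1,-12,-33,0,0,0,0],
    [0.1,-6,-16,0,0,0,0]
  ]
}}

```text
time: 5.87
ee_pos: [0.3813, 0.202, 0.1739]
orientation: [[0.904, 0.429, -0.005], [0.429, -0.904, -0.0], [-0.005, -0.002, -1.0]]
contact_force: [0.7, -0.1, -0.0]
grip_width: 0.445
```

>>> {"fn": "play_rows", "kwargs": {
  "plan": [
    [0.1,0,0,0,0,0,0],
    [0.1,0,0,0,0,0,0],
    [0.1,0,0,0,0,0,0],
    [0.1,0,0,0,0,0,0]
  ]
}}

```text
time: 6.2
ee_pos: [0.3858, 0.1998, 0.1759]
orientation: [[0.905, 0.425, -0.001], [0.425, -0.905, -0.0], [-0.001, 0.0, -1.0]]
contact_force: [0.5, 0.8, -1.5]
grip_width: 0.446
```

```bash
python3 wr.py w8
```

```text
6.2 [0.38583695 0.19980568 0.17590068] [ 0.46  0.76 -1.45] 0.4462312340033585 [ 12.4 -12.1 123.   -0.   69.1  77.2]
[[ 9.050e-01  4.254e-01 -7.000e-04]
 [ 4.254e-01 -9.050e-01 -4.000e-04]
 [-8.000e-04  0.000e+00 -1.000e+00]]
```

View pics/w8.png

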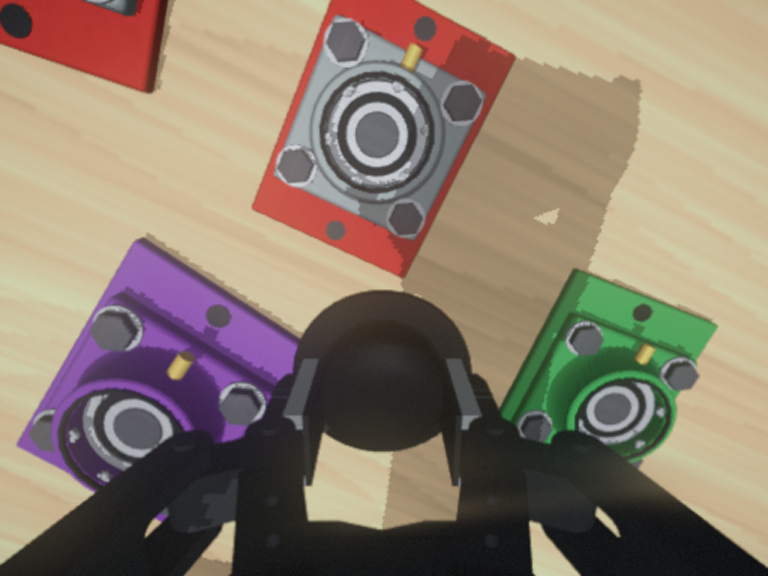

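```bash
python3 - <<'E'
from h import *; import pickle
s,ci,p,d=pickle.load(open("pics/w8.pkl","rb"))
p=p.copy();crop(p,200,35,305,145,5,"pics/c8.png")
E
```

```text
(no output)
```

View pics/c8.png

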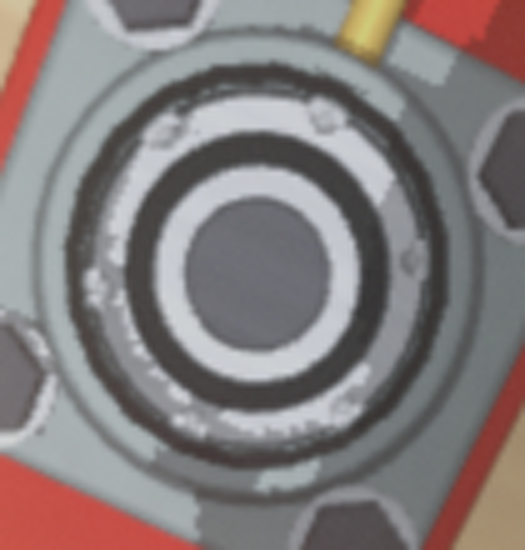

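```bash
python3 - <<'E'
from h import *; import pickle
s,ci,p,d=pickle.load(open("pics/w8.pkl","rb"))
f=lambda x,y,z:at_z(ci,(199.6+x/5,34.6+y/5),z)
for z,(x0,x1,y0,y1,xc,yc) in [(.050,(66,447,65,468,256,266)),(.048,(35,483,28,505,258,266))]:
  L,R,T,B=f(x0,yc,z),f(x1,yc,z),f(xc,y0,z),f(xc,y1,z)
  print("diam",np.linalg.norm(L-R),np.linalg.norm(T-B),"c",((L+R)/2).round(4),((T+B)/2).round(4))
print(s["ee_pos"])
# cover in hand: rim edges at z_cover+12.5mm
zc=s["ee_pos"][2]-.0258+.0125
g=lambda x,y:at_z(ci,(x/1.5-.17,y/1.5-.17),zc)
L,R,T,B=g(296,371),g(470,371),g(382,290),g(382,451)
print(np.linalg.norm(L-R),np.linalg.norm(T-B))
for m in [(L+R)/2,(T+B)/2]: print((s["orientation"].T@(m-s["ee_pos"])*1000).round(2), m)
E
```

```text
diam 0.0603031662397655 0.06025852148104266 c [0.4606 0.2379 0.05  ] [0.4595 0.2375 0.05  ]
diam 0.07145458818006176 0.07191517831209236 c [0.4608 0.2376 0.048 ] [0.4592 0.237  0.048 ]
[0.38583695 0.19980568 0.17590068]
0.06073820816052915 0.06248114975091416
[ 2.08  0.43 13.3 ] [0.38789357 0.20029144 0.16260068]
[ 0.46  0.08 13.3 ] [0.38627839 0.19992058 0.16260068]
```

>>> {"fn": "play_rows", "kwargs": {
  "plan": [
    [0.1,20,-1,0,0,0,0],
    [0.1,25,-1,10,0,0,0],
    [0.1,25,-1,20,0,0,0],
    [0.1,12,0,25,0,0,0],
    [0.1,0,0,15,0,0,0],
    [0.1,0,0,5,0,0,0],
    [0.1,0,0,0,0,0,0],
    [0.1,0,0,0,0,0,0],
    [0.1,0,0,0,0,0,0]
  ]
}}

```text
time: 7.0
ee_pos: [0.459, 0.2381, 0.1026]
orientation: [[0.905, 0.426, 0.002], [0.426, -0.905, 0.001], [0.002, 0.0, -1.0]]
contact_force: [-0.4, 0.0, -0.2]
grip_width: 0.444
```

```bash
python3 wr.py w9; python3 -c "
from h import *
print(delta([.4588,.2374,.0668]))
p,d=cams.grab_frame('scene');crop(p,270,140,360,230,6,'pics/s9.png')"
```

```text
7.0 [0.45902411 0.23814087 0.10262839] [-0.44  0.04 -0.23] 0.4441969351098094 [ 14.8   6.4 114.   -0.   59.5  79.6]
[[ 9.046e-01  4.262e-01  2.300e-03]
 [ 4.262e-01 -9.046e-01  6.000e-04]
 [ 2.300e-03  4.000e-04 -1.000e+00]]
[-0.68769526  0.67459745 35.97461372]
```

View pics/w9.png

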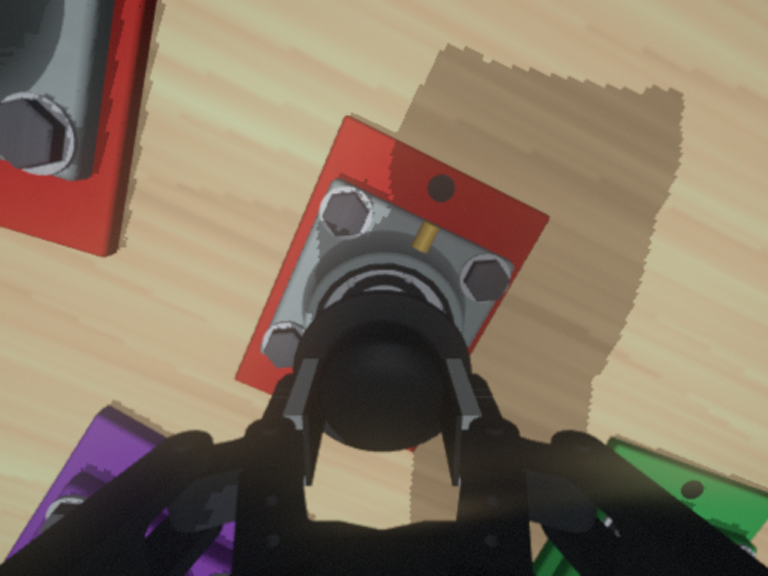

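View pics/s9.png

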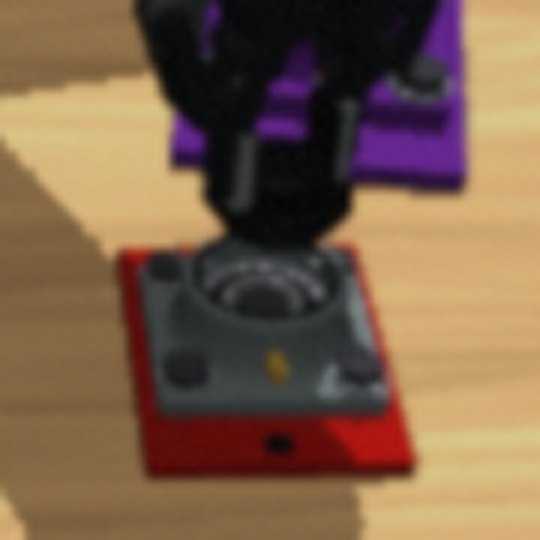

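```bash
python3 - <<'E'
from h import *; import pickle
s,ci,p,d=pickle.load(open("pics/w9.pkl","rb"))
cs=cams.camera_info("scene")
for P in [s["ee_pos"]-[0,0,.0133],[.4593,.2373,.048]]: print((proj(cs,P)[0]-[270,140])*6)
c=cv2.resize(p[140:250,190:320],None,fx=6,fy=6,interpolation=cv2.INTER_CUBIC)[:,:,::-1].copy()
for cc,rad,z,col in [((.4593,.2373),.035,.048,(0,255,0)),((.4593,.2373),.03,.05,(255,255,0)),((.4590+.0005,.2381-.0001),.031,s["ee_pos"][2]-.0133,(0,0,255))]:
  a=np.linspace(0,2*np.pi,200);q=proj(ci,np.c_[cc[0]+rad*np.cos(a),cc[1]+rad*np.sin(a),a*0+z])
  q=(q-[190,140]+.5)*6-.5
  cv2.polylines(c,[q.astype(int).reshape(-1,1,2)],True,col,1)
cv2.imwrite("pics/c9.png",c)
E
```

```text
[271.26530725 190.5631874 ]
[260.067088   271.98120311]
```

View pics/c9.png

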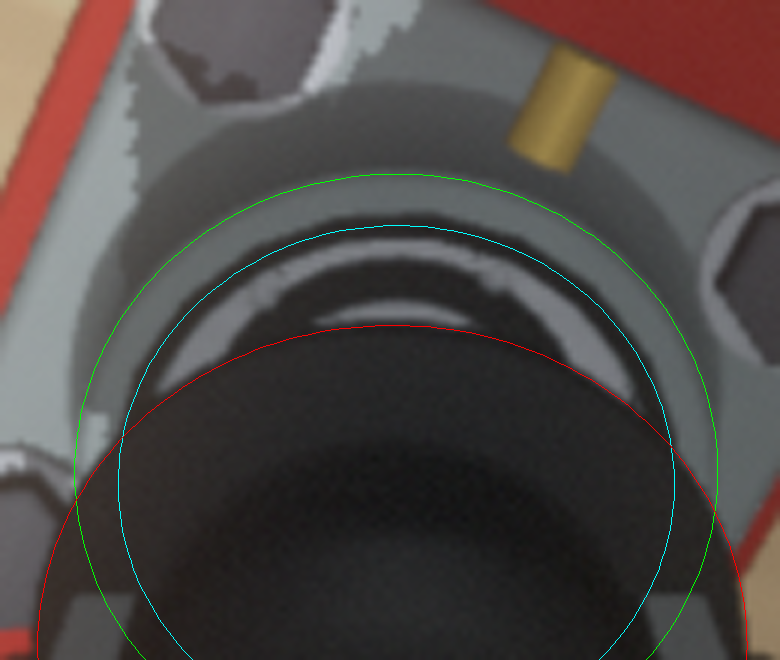

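>>> {"fn": "play_rows", "kwargs": {
  "plan": [
    [0.1,-0.3,0.7,6,0,0,0],
    [0.1,0,0,8,0,0,0],
    [0.1,0,0,6,0,0,0],
    [0.1,0,0,4,0,0,0],
    [0.1,0,0,2,0,0,0],
    [0.1,0,0,1,0,0,0],
    [0.1,0,0,0,0,0,0],
    [0.1,0,0,0,0,0,0]
  ]
}}

```text
time: 7.77
ee_pos: [0.4583, 0.2375, 0.0744]
orientation: [[0.904, 0.427, 0.0], [0.427, -0.904, 0.0], [0.0, 0.0, -1.0]]
contact_force: [-0.4, 1.5, -1.0]
grip_width: 0.447
```

```bash
python3 wr.py w10; python3 -c "
from h import *
print(delta([.4590,.2376,.0693]))"
```

```text
7.7667 [0.4583106  0.23753525 0.0743819 ] [-0.37  1.51 -1.  ] 0.4472714310259818 [ 14.8   9.2 114.5   0.   56.3  79.5]
[[ 9.044e-01  4.267e-01  2.000e-04]
 [ 4.267e-01 -9.044e-01  1.000e-04]
 [ 2.000e-04  0.000e+00 -1.000e+00]]
[0.55835794 0.22613589 5.2167398 ]
```

View pics/w10.png

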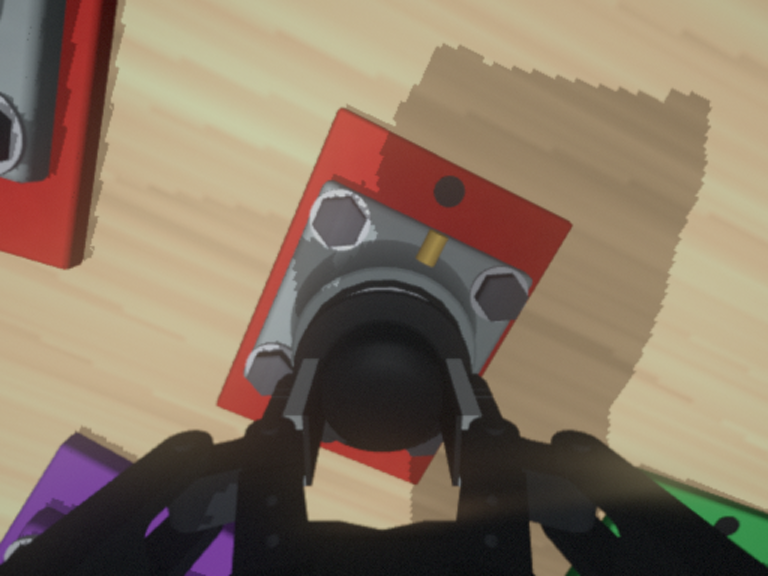

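>>> {"fn": "play_rows", "kwargs": {
  "plan": [
    [0.1,0.5,0.2,1,0,0,0],
    [0.1,0,0,1,0,0,0],
    [0.1,0,0,1,0,0,0],
    [0.1,0,0,0,0,0,0],
    [0.1,0,0,0,0,0,0]
  ]
}}

```text
time: 8.23
ee_pos: [0.4587, 0.2375, 0.0712]
orientation: [[0.904, 0.427, -0.0], [0.427, -0.904, -0.0], [-0.0, -0.0, -1.0]]
contact_force: [0.5, -0.7, -0.3]
grip_width: 0.446
```

>>> {"fn": "play_rows", "kwargs": {
  "plan": [
    [0.1,0,0,1,0,0,0],
    [0.1,0,0,0.5,0,0,0],
    [0.1,0,0,0,0,0,0],
    [0.1,0,0,0,0,0,0]
  ]
}}

```text
time: 8.57
ee_pos: [0.4587, 0.2375, 0.0697]
orientation: [[0.904, 0.427, -0.0], [0.427, -0.904, -0.0], [-0.0, -0.0, -1.0]]
contact_force: [0.1, 0.2, -0.3]
grip_width: 0.446
```

```bash
python3 wr.py w11
```

```text
8.5667 [0.45866071 0.23749787 0.0697241 ] [ 0.09  0.23 -0.3 ] 0.44564341446308636 [ 14.8   9.7 114.5   0.   55.8  79.5]
[[ 9.044e-01  4.267e-01 -1.000e-04]
 [ 4.267e-01 -9.044e-01 -0.000e+00]
 [-1.000e-04 -0.000e+00 -1.000e+00]]
```

View pics/w11.png

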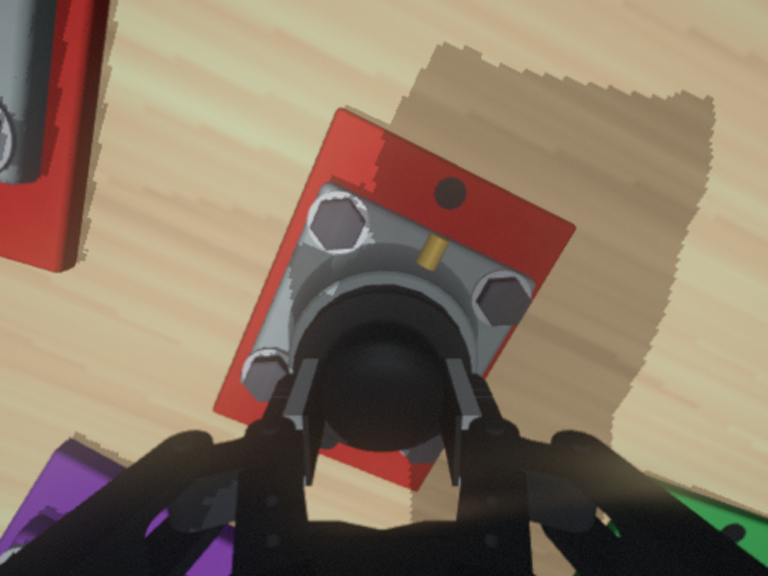

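>>> {"fn": "play_rows", "kwargs": {
  "plan": [
    [0.1,0,0,0.5,0,0,0],
    [0.1,0,0,0,0,0,0],
    [0.1,0,0,0.5,0,0,0],
    [0.1,0,0,0,0,0,0],
    [0.1,0,0,0,0,0,0]
  ]
}}

```text
time: 9.03
ee_pos: [0.4588, 0.2375, 0.0688]
orientation: [[0.904, 0.427, 0.0], [0.427, -0.904, -0.0], [0.0, 0.0, -1.0]]
contact_force: [0.5, -0.4, 0.1]
grip_width: 0.444
```

>>> {"fn": "play_rows", "kwargs": {
  "plan": [
    [0.1,0,0,0.5,0,0,0],
    [0.1,0,0,0,0,0,0],
    [0.1,0,0,0.3,0,0,0],
    [0.1,0,0,0,0,0,0],
    [0.1,0,0,0,0,0,0]
  ]
}}

```text
time: 9.45
ee_pos: [0.459, 0.2375, 0.0683]
orientation: [[0.904, 0.427, 0.0], [0.427, -0.904, -0.0], [0.0, 0.0, -1.0]]
contact_force: [-1.1, -1.0, 3.8]
grip_width: 0.443
```

>>> {"fn": "play_rows", "kwargs": {
  "plan": [
    [0.45,0,0,-0.3,0,0,0],
    [0.5,0,0,0,0,0,0],
    [0.55,0,0,0,0,0,0],
    [0.6,0,0,0,0,0,0],
    [0.65,0,0,-1,0,0,0],
    [0.65,0,0,-5,0,0,0],
    [0.7,0,0,-15,0,0,0],
    [0.7,0,0,-25,0,0,0],
    [0.7,0,0,-25,0,0,0],
    [0.7,0,0,-10,0,0,0]
  ]
}}

```text
time: 10.28
ee_pos: [0.4606, 0.2381, 0.1531]
orientation: [[0.904, 0.427, 0.006], [0.427, -0.904, 0.002], [0.006, 0.001, -1.0]]
contact_force: [0.1, -0.1, -0.0]
grip_width: 0.698
```

```bash
python3 wr.py w12
```

```text
10.2833 [0.46055929 0.23809407 0.15310206] [ 0.06 -0.13 -0.  ] 0.6980492693559206 [ 14.8   2.  112.5   0.   65.1  79.5]
[[ 0.9044  0.4267  0.0056]
 [ 0.4267 -0.9044  0.0016]
 [ 0.0058  0.001  -1.    ]]
```

View pics/w12.png

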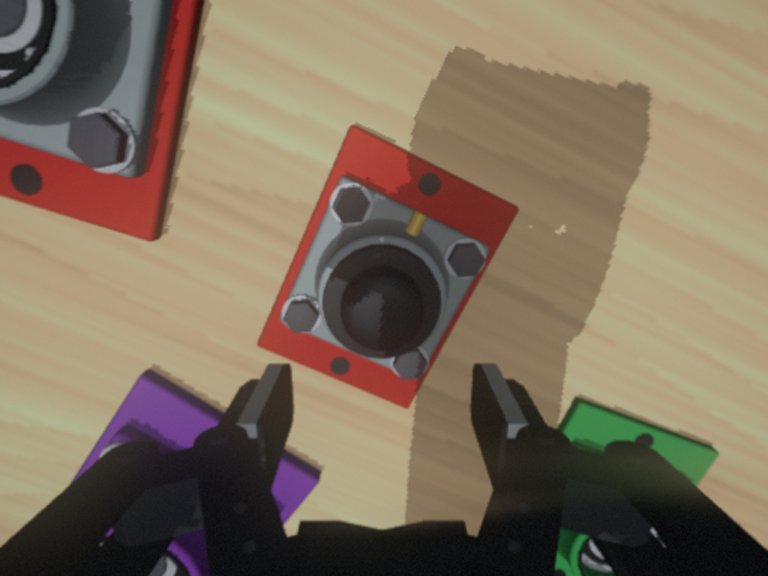

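>>> {"fn": "play_rows", "kwargs": {
  "plan": [
    [0.7,0,0,0,0,0,0],
    [0.7,0,0,0,0,0,0],
    [0.7,0,0,0,0,0,0]
  ]
}}

```text
time: 10.58
ee_pos: [0.4576, 0.2372, 0.1475]
orientation: [[0.904, 0.427, -0.003], [0.427, -0.904, -0.001], [-0.003, -0.001, -1.0]]
contact_force: [-0.5, -0.2, 0.4]
grip_width: 0.699
```

```bash
python3 wr.py w13; python3 - <<'E'
from h import *; import pickle
s,ci,p,d=pickle.load(open("pics/w13.pkl","rb"))
crop(p,200,140,310,250,5,"pics/c13.png")
cs=cams.camera_info("scene");p,d=cams.grab_frame("scene");crop(p,280,150,350,220,8,"pics/s13.png")
E
```

```text
10.5833 [0.45758724 0.23718036 0.14746472] [-0.51 -0.21  0.38] 0.6992238667483349 [ 14.8   2.4 112.8   0.   65.   79.5]
[[ 9.044e-01  4.266e-01 -3.200e-03]
 [ 4.266e-01 -9.044e-01 -8.000e-04]
 [-3.200e-03 -6.000e-04 -1.000e+00]]
```

View pics/c13.png

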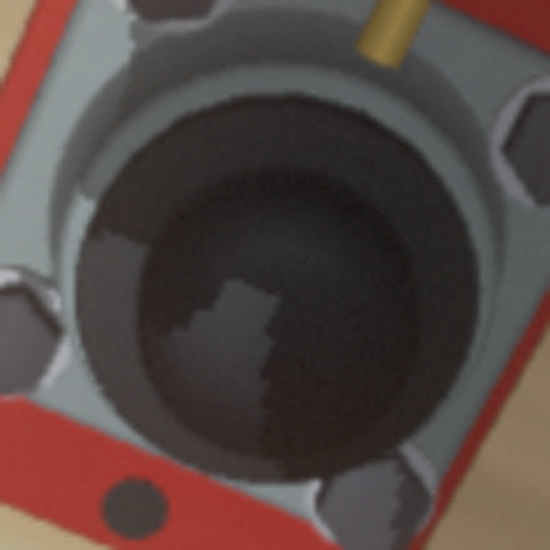

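View pics/s13.png

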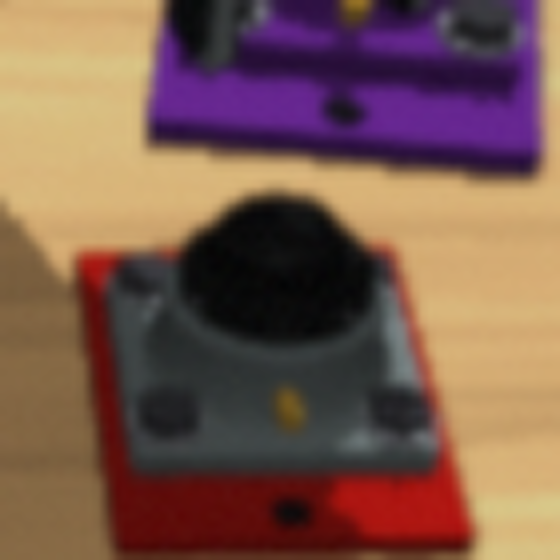

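The cover sits concentric in the mouth, level, with the rim ellipse at crop x 76–481, y 93–485. Next I measure it and plan the trip to the driver.

```bash
python3 - <<'E'
from h import *; import pickle
s,ci,p,d=pickle.load(open("pics/w13.pkl","rb"))
f=lambda x,y,z=.0555:at_z(ci,(199.6+x/5,139.6+y/5),z)
L,R,T,B=f(76,288),f(481,288),f(279,93),f(279,485)
print(np.linalg.norm(L-R),np.linalg.norm(T-B))
for m in [(L+R)/2,(T+B)/2]: print((s["orientation"].T@(m-s["ee_pos"])*1000).round(2), m)
print(delta([.455,-.256,.2]))
E
```

```text
0.06202620113032251 0.06333862194449856
[ 3.95  0.76 91.95] [0.46119479 0.23809967 0.0555    ]
[ 2.49  0.84 91.96] [0.45991142 0.23740668 0.0555    ]
[-213.05975751  444.88761012  -51.94134027]
```

>>> {"fn": "play_rows", "kwargs": {
  "plan": [
    [0.7,-7,15,-10,0,0,0],
    [0.7,-15,31,-10,0,0,0],
    [0.7,-15,31,-10,0,0,0],
    [0.7,-15,31,-10,0,0,0],
    [0.7,-15,31,-10,0,0,0],
    [0.7,-15,31,0,0,0,0],
    [0.7,-15,31,0,0,0,0],
    [0.7,-15,31,0,0,0,0],
    [0.7,-15,31,0,0,0,0],
    [0.7,-15,31,0,0,0,0]
  ]
}}

```text
time: 11.52
ee_pos: [0.455, -0.0905, 0.1985]
orientation: [[0.904, 0.427, -0.001], [0.427, -0.904, 0.001], [-0.001, -0.001, -1.0]]
contact_force: [0.3, 0.2, 0.9]
grip_width: 0.702
```

>>> {"fn": "play_rows", "kwargs": {
  "plan": [
    [0.7,-15,31,0,0,0,0],
    [0.7,-15,31,0,0,0,0],
    [0.7,-15,31,0,0,0,0],
    [0.7,-15,31,0,0,0,0],
    [0.7,-11,27,0,0,0,0],
    [0.7,0,0,0,0,0,0],
    [0.7,0,0,0,0,0,0],
    [0.7,0,0,0,0,0,0],
    [0.7,0,0,0,0,0,0]
  ]
}}

```text
time: 12.27
ee_pos: [0.4558, -0.2546, 0.1986]
orientation: [[0.904, 0.428, -0.001], [0.428, -0.904, 0.001], [-0.0, -0.001, -1.0]]
contact_force: [1.0, 0.6, -0.5]
grip_width: 0.702
```

```bash
python3 wr.py w14
```

```text
12.2667 [ 0.455762   -0.25460872  0.19863472] [ 1.03  0.64 -0.53] 0.7021219570567556 [-41.7  -0.6 110.    0.   70.7  23. ]
[[ 9.039e-01  4.277e-01 -9.000e-04]
 [ 4.277e-01 -9.039e-01  1.000e-03]
 [-4.000e-04 -1.300e-03 -1.000e+00]]
```

View pics/w14.png

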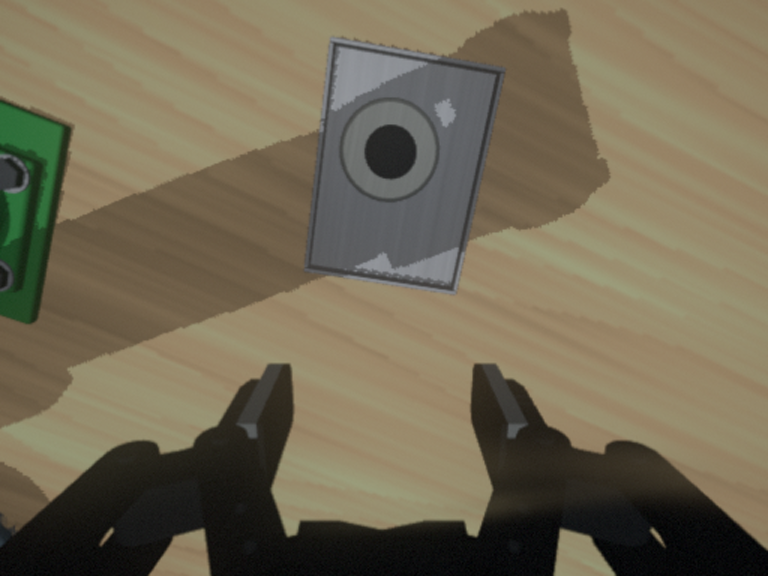

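```bash
cat >> h.py <<'E'
def circ(s,ci,x0,x1,y0,y1,z,f):
  xc,yc=(x0+x1)/2,(y0+y1)/2
  g=lambda x,y:at_z(ci,f(x,y),z)
  L,R,T,B=g(x0,yc),g(x1,yc),g(xc,y0),g(xc,y1);t=s["orientation"].T
  a,b=t@((L+R)/2-s["ee_pos"]),t@((T+B)/2-s["ee_pos"])
  c=np.array([b[0],a[1],b[2]])
  print("diam",np.linalg.norm(L-R).round(4),np.linalg.norm(T-B).round(4),"tool",(c*1000).round(2),"world",(s["orientation"]@c+s["ee_pos"]).round(4))
f15=lambda x,y:(x/1.5-.17,y/1.5-.17)
E
python3 - <<'E'
from h import *; import pickle
s,ci,p,d=pickle.load(open("pics/w14.pkl","rb"))
circ(s,ci,364,417,124,179,.088,f15);circ(s,ci,340,439,97,202,.036,f15)
E
```

```text
diam 0.0266 0.0264 tool [ 74.07   4.42 110.6 ] world [ 0.5245 -0.2268  0.088 ]
diam 0.0603 0.0611 tool [ 73.88   4.77 162.6 ] world [ 0.5244 -0.2272  0.036 ]
```

>>> {"fn": "play_rows", "kwargs": {
  "plan": [
    [0.7,15,1,5,0,0,0],
    [0.7,20,1.5,10,0,0,0],
    [0.7,20,1,10,0,0,0],
    [0.7,15,1,10,0,0,0],
    [0.7,4,0,5,0,0,0],
    [0.7,0,0,0,0,0,0],
    [0.7,0,0,0,0,0,0],
    [0.7,0,0,0,0,0,0]
  ]
}}

```text
time: 12.98
ee_pos: [0.5245, -0.2285, 0.1599]
orientation: [[0.904, 0.427, 0.0], [0.427, -0.904, -0.001], [0.0, 0.001, -1.0]]
contact_force: [-0.0, -0.4, -0.3]
grip_width: 0.698
```

```bash
python3 wr.py w15;python3 -c "
from h import *
print(delta([.5245,-.227,.054]))"
```

```text
12.9833 [ 0.52448637 -0.22847142  0.15989845] [-0.03 -0.39 -0.26] 0.6984454378364932 [-34.9   8.8 104.4  -0.   66.7  29.9]
[[ 9.044e-01  4.266e-01  4.000e-04]
 [ 4.266e-01 -9.044e-01 -6.000e-04]
 [ 2.000e-04  7.000e-04 -1.000e+00]]
[  0.6413325   -1.62943659 106.07084888]
```

View pics/w15.png

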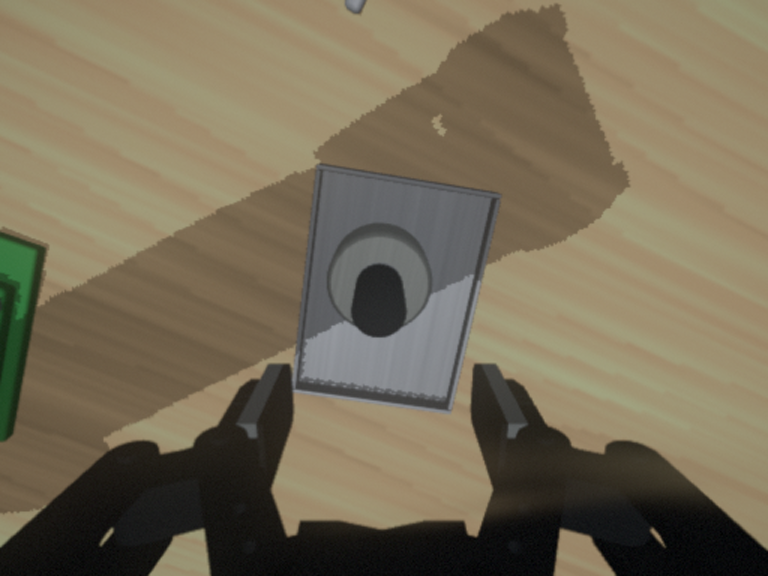

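```bash
python3 - <<'E'
from h import *; import pickle
s,ci,p,d=pickle.load(open("pics/w15.pkl","rb"))
circ(s,ci,350,407,284,338,.088,f15);circ(s,ci,328,432,230,332,.036,f15)
E
```

```text
diam 0.0268 0.027 tool [ 2.87 -1.52 71.9 ] world [ 0.5265 -0.2259  0.088 ]
diam 0.06 0.0614 tool [  1.64  -0.97 123.9 ] world [ 0.5256 -0.227   0.036 ]
```

>>> {"fn": "play_rows", "kwargs": {
  "plan": [
    [0.7,1.5,-1.3,20,0,0,0],
    [0.7,0,0,30,0,0,0],
    [0.7,0,0,25,0,0,0],
    [0.7,0,0,15,0,0,0],
    [0.7,0,0,8,0,0,0],
    [0.7,0,0,5,0,0,0],
    [0.7,0,0,2,0,0,0],
    [0.7,0,0,0,0,0,0],
    [0.7,0,0,0,0,0,0]
  ]
}}

```text
time: 13.78
ee_pos: [0.5263, -0.2271, 0.0556]
orientation: [[0.904, 0.427, 0.002], [0.427, -0.904, -0.001], [0.001, 0.002, -1.0]]
contact_force: [-0.1, 0.4, 1.5]
grip_width: 0.696
```

```bash
python3 wr.py w16
```

```text
13.7833 [ 0.52634785 -0.22714723  0.05561448] [-0.05  0.43  1.53] 0.6964802575511128 [-34.7  17.8 106.4   0.   55.7  30.1]
[[ 0.9045  0.4265  0.0019]
 [ 0.4265 -0.9045 -0.0013]
 [ 0.0012  0.002  -1.    ]]
```

View pics/w16.png

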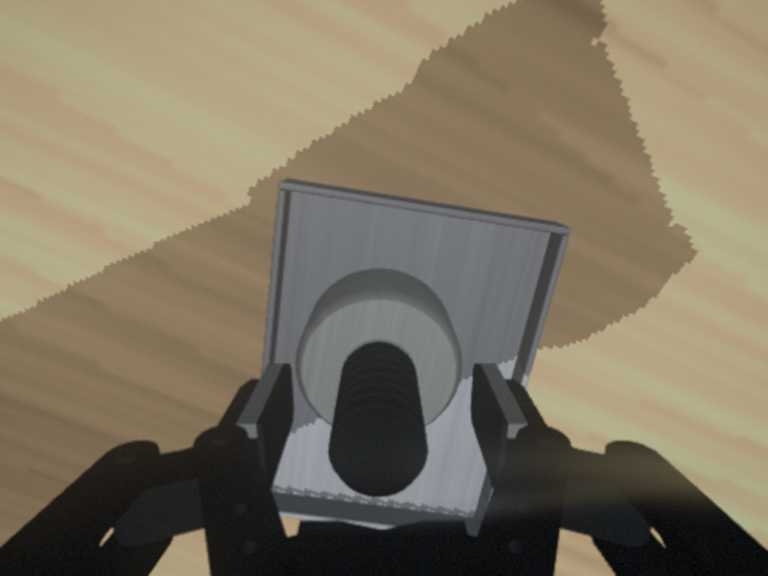

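>>> {"fn": "play_rows", "kwargs": {
  "plan": [
    [0.5,0,-1,0,0,0,0],
    [0.4,0,0,0,0,0,0],
    [0.3,0,0,0,0,0,0],
    [0.15,0,0,0,0,0,0],
    [0.05,0,0,0,0,0,0],
    [0.0,0,0,0,0,0,0],
    [0.0,0,0,0,0,0,0],
    [0.0,0,0,0,0,0,0]
  ]
}}

```text
time: 14.5
ee_pos: [0.5256, -0.2259, 0.0549]
orientation: [[0.904, 0.427, 0.001], [0.427, -0.904, -0.001], [0.0, 0.001, -1.0]]
contact_force: [0.1, 0.1, 5.4]
grip_width: 0.301
```

```bash
python3 wr.py w17
```

```text
14.5 [ 0.52555604 -0.22590303  0.05488479] [0.11 0.1  5.38] 0.30066651047854387 [-34.6  17.8 106.5   0.   55.7  30.1]
[[ 9.044e-01  4.267e-01  7.000e-04]
 [ 4.267e-01 -9.044e-01 -5.000e-04]
 [ 5.000e-04  8.000e-04 -1.000e+00]]
```

View pics/w17.png

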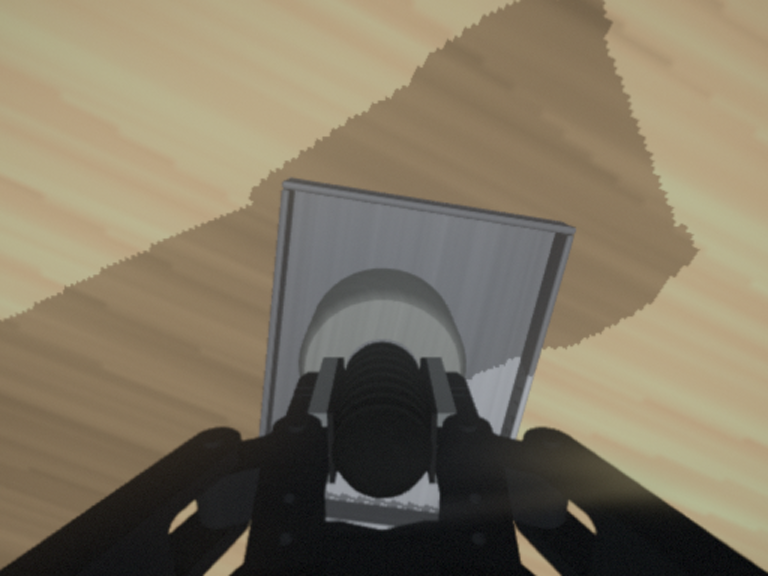

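>>> {"fn": "play_rows", "kwargs": {
  "plan": [
    [0,0,0,-5,0,0,0],
    [0,0,0,-12,0,0,0],
    [0,0,0,-20,0,0,0],
    [0,0,0,-30,0,0,0],
    [0,0,0,-30,0,0,0],
    [0,0,0,-20,0,0,0],
    [0,0,0,-10,0,0,0],
    [0,0,0,-3,0,0,0],
    [0,0,0,0,0,0,0],
    [0,0,0,0,0,0,0]
  ]
}}

```text
time: 15.38
ee_pos: [0.5241, -0.2249, 0.1823]
orientation: [[0.904, 0.427, -0.003], [0.427, -0.904, 0.002], [-0.002, -0.003, -1.0]]
contact_force: [0.4, 0.4, -4.4]
grip_width: 0.302
```

```bash
python3 wr.py w18;python3 -c "
from h import *
p,d=cams.grab_frame('scene');crop(p,80,130,170,240,5,'pics/s18.png')
print(delta([.4594,.2375,.185]))"
```

```text
15.3833 [ 0.52412345 -0.22489246  0.18234592] [ 0.39  0.44 -4.45] 0.30226988040079417 [-34.6   7.1 103.7   0.   69.3  30.1]
[[ 0.9044  0.4266 -0.0029]
 [ 0.4267 -0.9044  0.002 ]
 [-0.0017 -0.003  -1.    ]]
[ 138.7587993  -445.7973835    -1.67643048]
```

View pics/w18.png

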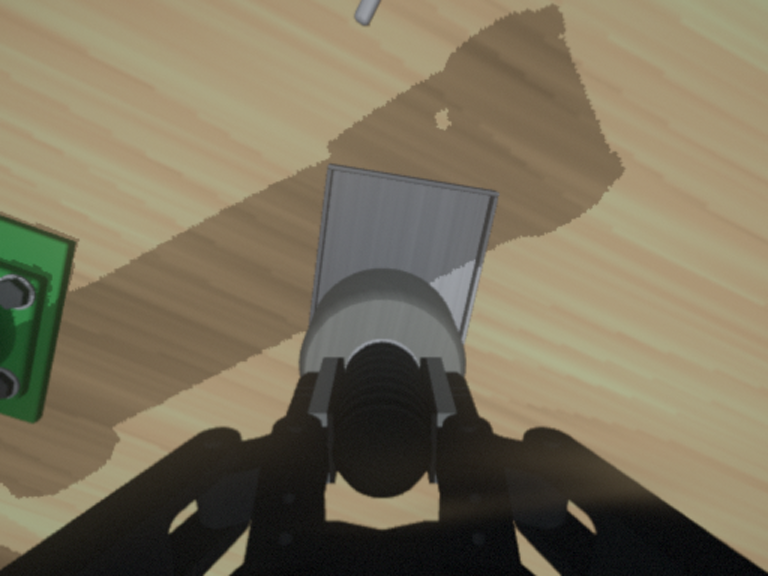

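View pics/s18.png

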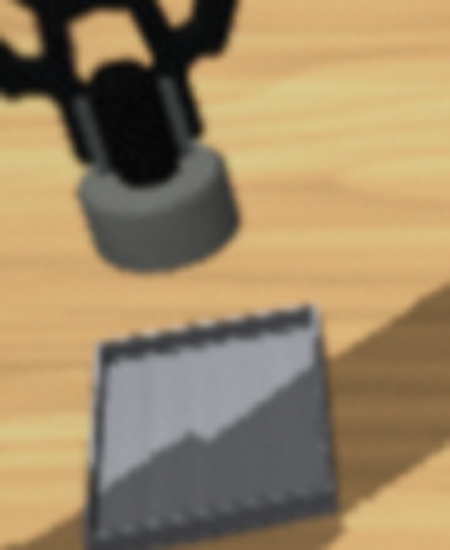

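```bash
python3 - <<'E'
from h import *; import pickle
s,ci,p,d=pickle.load(open("pics/w18.pkl","rb"))
c=cv2.resize(p[170:340,180:330],None,fx=4.5,fy=4.5,interpolation=cv2.INTER_CUBIC)[:,:,::-1].copy()
for off,col in [((0,0),(0,255,0)),((2,0),(0,0,255))]:
 for rad,z in [(.031,-.0519),(.031,-.0189),(.0135,.0331)]:
  a=np.linspace(0,2*np.pi,200);P=np.c_[off[0]/1e3+rad*np.cos(a),off[1]/1e3+rad*np.sin(a),a*0-z]
  q=proj(ci,P@s["orientation"].T+s["ee_pos"]);q=(q-[180,170]+.5)*4.5-.5
  cv2.polylines(c,[q.astype(int).reshape(-1,1,2)],True,col,1)
cv2.imwrite("pics/c18.png",c)
E
```

```text
(no output)
```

View pics/c18.png

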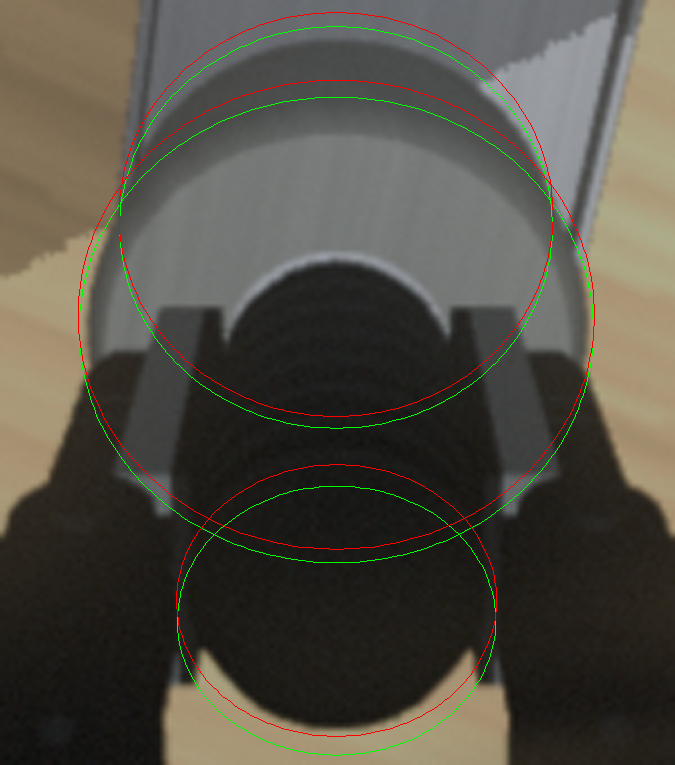

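>>> {"fn": "play_rows", "kwargs": {
  "plan": [
    [0,5,-15,0,0,0,0],
    [0,10,-31,0,0,0,0],
    [0,10,-31,0,0,0,0],
    [0,10,-31,0,0,0,0],
    [0,10,-31,0,0,0,0],
    [0,10,-31,0,0,0,0],
    [0,10,-31,0,0,0,0],
    [0,10,-31,0,0,0,0],
    [0,10,-31,0,0,0,0],
    [0,10,-31,0,0,0,0]
  ]
}}

```text
time: 16.32
ee_pos: [0.4842, 0.0829, 0.1833]
orientation: [[0.904, 0.427, -0.002], [0.427, -0.904, 0.0], [-0.001, -0.001, -1.0]]
contact_force: [1.3, 0.5, -4.2]
grip_width: 0.301
```

>>> {"fn": "play_rows", "kwargs": {
  "plan": [
    [0,10,-31,0,0,0,0],
    [0,10,-31,0,0,0,0],
    [0,10,-31,0,0,0,0],
    [0,9,-31,0,0,0,0],
    [0,4,-28,0,0,0,0],
    [0,0,0,0,0,0,0],
    [0,0,0,0,0,0,0],
    [0,0,0,0,0,0,0],
    [0,0,0,0,0,0,0]
  ]
}}

```text
time: 17.07
ee_pos: [0.4595, 0.236, 0.1838]
orientation: [[0.905, 0.426, -0.001], [0.426, -0.905, -0.0], [-0.001, 0.0, -1.0]]
contact_force: [-0.0, 0.1, -3.8]
grip_width: 0.298
```

```bash
python3 wr.py w19;python3 -c "
from h import *
print(delta([.4594,.2374,.14]))"
```

```text
17.0667 [0.45950017 0.23598231 0.1838309 ] [-0.05  0.06 -3.76] 0.298121821155385 [ 14.6  -0.4 111.4  -0.   69.   79.4]
[[ 9.048e-01  4.258e-01 -8.000e-04]
 [ 4.258e-01 -9.048e-01 -4.000e-04]
 [-9.000e-04  0.000e+00 -1.000e+00]]
[ 0.42548983 -1.55494655 43.96475869]
```

View pics/w19.png

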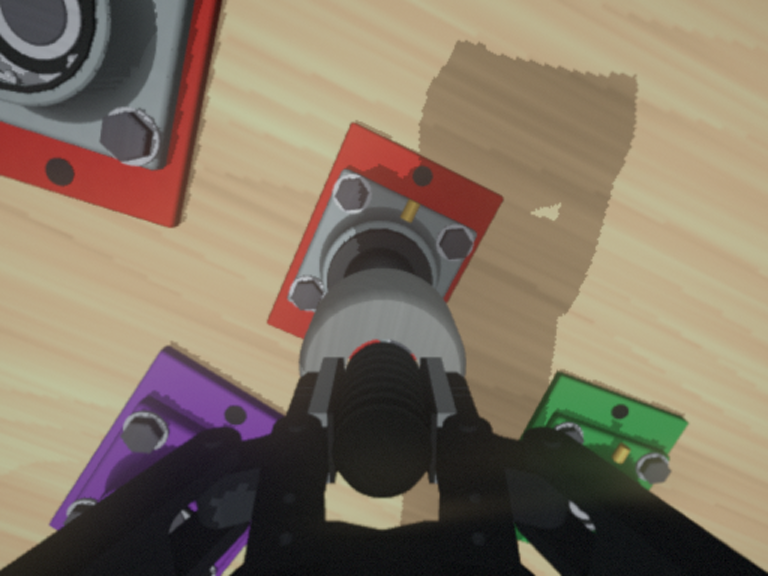

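>>> {"fn": "play_rows", "kwargs": {
  "plan": [
    [0,0.4,-1.5,10,0,0,0],
    [0,0,0,20,0,0,0],
    [0,0,0,15,0,0,0],
    [0,0,0,6,0,0,0],
    [0,0,0,0,0,0,0],
    [0,0,0,0,0,0,0],
    [0,0,0,0,0,0,0],
    [0,0,0,0,0,0,0]
  ]
}}

```text
time: 17.78
ee_pos: [0.4603, 0.2383, 0.1345]
orientation: [[0.904, 0.427, 0.002], [0.427, -0.904, 0.001], [0.002, 0.0, -1.0]]
contact_force: [-0.4, 0.2, -3.9]
grip_width: 0.3
```

```bash
python3 wr.py w20;python3 -c "
from h import *
print(delta([.4594,.2374,.108]))
p,d=cams.grab_frame('scene');crop(p,270,120,360,220,6,'pics/s20.png')"
```

```text
17.7833 [0.46028408 0.23831929 0.13447902] [-0.39  0.19 -3.86] 0.29963929340981876 [ 14.8   3.7 113.   -0.   63.2  79.6]
[[ 9.045e-01  4.265e-01  2.200e-03]
 [ 4.265e-01 -9.045e-01  6.000e-04]
 [ 2.200e-03  4.000e-04 -1.000e+00]]
[-1.15836073  0.4874604  26.40207464]
```

View pics/w20.png

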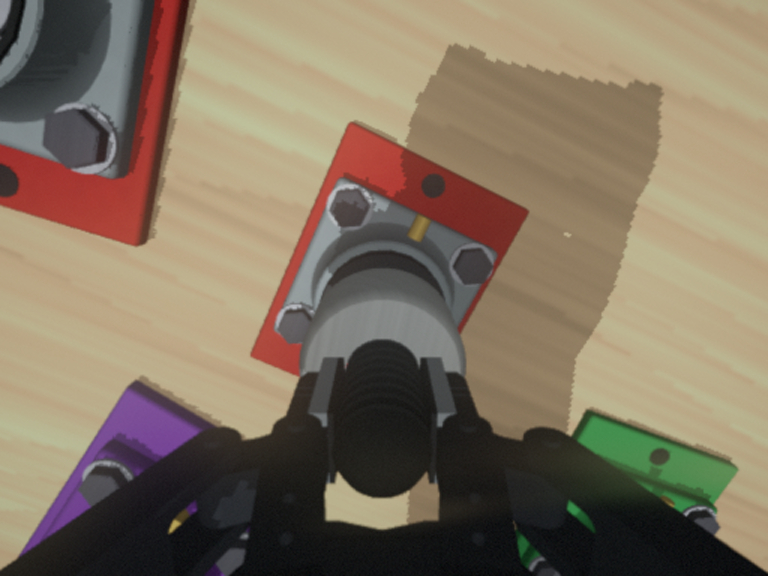

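View pics/s20.png

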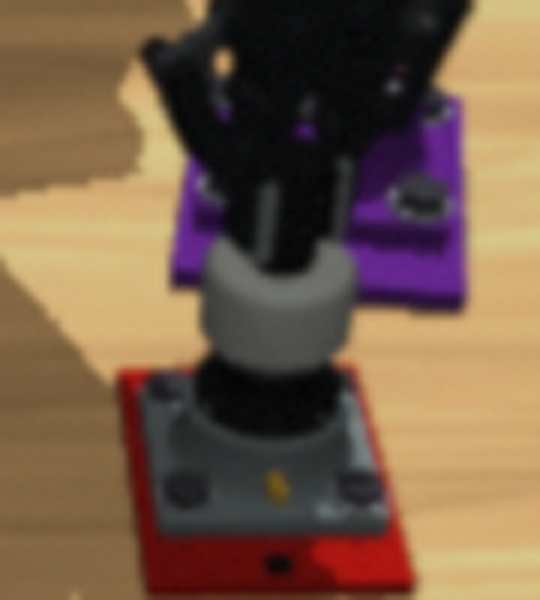

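>>> {"fn": "play_rows", "kwargs": {
  "plan": [
    [0,-0.7,0.4,3,0,0,0],
    [0,0,0,3,0,0,0],
    [0,0,0,3,0,0,0],
    [0,0,0,2,0,0,0],
    [0,0,0,2,0,0,0],
    [0,0,0,0,0,0,0],
    [0,0,0,0,0,0,0],
    [0,0,0,0,0,0,0]
  ]
}}

```text
time: 18.55
ee_pos: [0.459, 0.2375, 0.1204]
orientation: [[0.904, 0.427, 0.0], [0.427, -0.904, 0.0], [0.0, 0.0, -1.0]]
contact_force: [-0.1, -0.4, -3.6]
grip_width: 0.297
```

>>> {"fn": "play_rows", "kwargs": {
  "plan": [
    [0,0,0,2,0,0,0],
    [0,0,0,2,0,0,0],
    [0,0,0,2,0,0,0],
    [0,0,0,1,0,0,0],
    [0,0,0,0,0,0,0],
    [0,0,0,0,0,0,0]
  ]
}}

```text
time: 19.05
ee_pos: [0.4589, 0.2375, 0.1132]
orientation: [[0.904, 0.427, -0.0], [0.427, -0.904, -0.0], [-0.0, -0.0, -1.0]]
contact_force: [0.8, 0.7, -4.1]
grip_width: 0.3
```

```bash
python3 wr.py w21;python3 -c "
from h import *
print(delta([.4594,.2374,.108]))"
```

```text
19.05 [0.45886479 0.23749108 0.11315375] [ 0.79  0.74 -4.15] 0.30044768782812564 [ 14.8   5.5 113.7  -0.   60.8  79.5]
[[ 9.044e-01  4.267e-01 -2.000e-04]
 [ 4.267e-01 -9.044e-01 -1.000e-04]
 [-2.000e-04 -0.000e+00 -1.000e+00]]
[0.35716868 0.27528321 5.28361013]
```

View pics/w21.png

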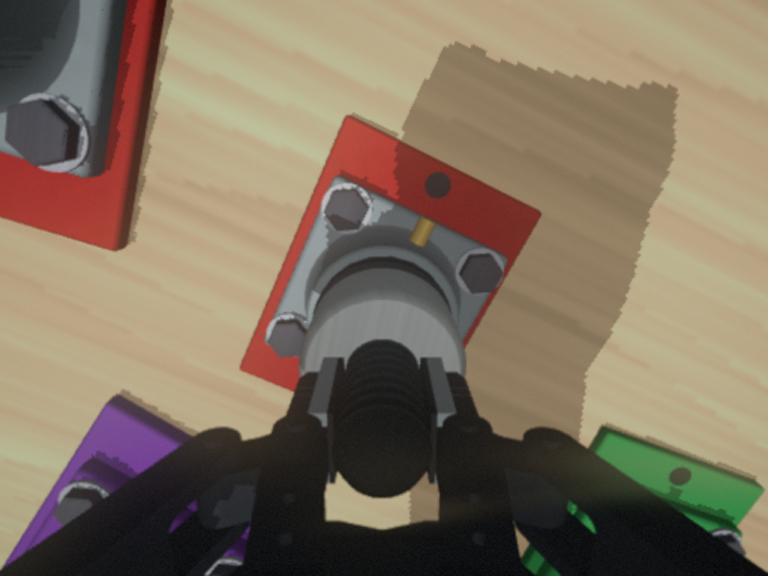

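>>> {"fn": "play_rows", "kwargs": {
  "plan": [
    [0,0.3,0.2,2,0,0,0],
    [0,0,0,1,0,0,0],
    [0,0,0,1,0,0,0],
    [0,0,0,0,0,0,0],
    [0,0,0,0,0,0,0]
  ]
}}

```text
time: 19.52
ee_pos: [0.4592, 0.2374, 0.1092]
orientation: [[0.904, 0.427, -0.0], [0.427, -0.904, -0.0], [-0.0, -0.0, -1.0]]
contact_force: [0.8, 0.1, -3.8]
grip_width: 0.3
```

>>> {"fn": "play_rows", "kwargs": {
  "plan": [
    [0,0,0,0.5,0,0,0],
    [0,0,0,0.5,0,0,0],
    [0,0,0,0,0,0,0]
  ]
}}

```text
time: 19.77
ee_pos: [0.4595, 0.2375, 0.1086]
orientation: [[0.904, 0.427, 0.0], [0.427, -0.904, 0.0], [0.0, 0.0, -1.0]]
contact_force: [-0.8, -0.8, -1.3]
grip_width: 0.301
```

Contact, as predicted, at about z = 0.1085. I press in small steps.

>>> {"fn": "play_rows", "kwargs": {
  "plan": [
    [0,0,0,0.5,0,0,0],
    [0,0,0,0,0,0,0]
  ]
}}

```text
time: 19.93
ee_pos: [0.4596, 0.2375, 0.1084]
orientation: [[0.904, 0.427, 0.0], [0.427, -0.904, 0.0], [0.0, 0.0, -1.0]]
contact_force: [-2.7, -0.9, 2.0]
grip_width: 0.304
```

>>> {"fn": "play_rows", "kwargs": {
  "plan": [
    [0,0,0,0.5,0,0,0],
    [0,0,0,0,0,0,0]
  ]
}}

```text
time: 20.1
ee_pos: [0.4597, 0.2376, 0.1082]
orientation: [[0.904, 0.427, 0.001], [0.427, -0.904, 0.0], [0.001, 0.0, -1.0]]
contact_force: [-2.4, -0.2, 5.0]
grip_width: 0.302
```

>>> {"fn": "play_rows", "kwargs": {
  "plan": [
    [0,-0.2,0,0.5,0,0,0],
    [0,0,0,0,0,0,0]
  ]
}}

```text
time: 20.27
ee_pos: [0.4598, 0.2376, 0.108]
orientation: [[0.904, 0.427, 0.001], [0.427, -0.904, 0.0], [0.001, 0.0, -1.0]]
contact_force: [-2.9, -1.9, 6.9]
grip_width: 0.301
```

>>> {"fn": "play_rows", "kwargs": {
  "plan": [
    [0,-0.2,0,0.5,0,0,0],
    [0,0,0,0,0,0,0]
  ]
}}

```text
time: 20.43
ee_pos: [0.4598, 0.2376, 0.1079]
orientation: [[0.904, 0.427, 0.002], [0.427, -0.904, 0.0], [0.002, 0.0, -1.0]]
contact_force: [-3.7, -1.1, 9.6]
grip_width: 0.299
```

```bash
python3 -c "
from h import *
s=monitor.sense();print(s['contact_force'],s['ft_torque'],s['orientation'])"
```

```text
[-3.74938891 -1.13883468  9.56358172] [-0.28769039  0.72964194  0.0026285 ] [[ 9.04354595e-01  4.26778985e-01  1.56988204e-03]
 [ 4.26778919e-01 -9.04355903e-01  3.93459934e-04]
 [ 1.58765252e-03  3.14165260e-04 -9.99998690e-01]]
```

>>> {"fn": "play_rows", "kwargs": {
  "plan": [
    [0,-0.2,0,0.5,0,0,0],
    [0,0,0,0,0,0,0]
  ]
}}

```text
time: 20.6
ee_pos: [0.4599, 0.2376, 0.1077]
orientation: [[0.904, 0.427, 0.002], [0.427, -0.904, 0.001], [0.002, 0.0, -1.0]]
contact_force: [-3.7, -1.1, 9.7]
grip_width: 0.301
```

>>> {"fn": "play_rows", "kwargs": {
  "plan": [
    [0,-0.2,0,0.5,0,0,0],
    [0,0,0,0,0,0,0]
  ]
}}

```text
time: 20.77
ee_pos: [0.4599, 0.2375, 0.1075]
orientation: [[0.904, 0.427, 0.003], [0.427, -0.904, 0.001], [0.003, 0.0, -1.0]]
contact_force: [-4.1, -0.7, 10.2]
grip_width: 0.299
```

>>> {"fn": "play_rows", "kwargs": {
  "plan": [
    [0,-0.2,0,0.5,0,0,0],
    [0,0,0,0,0,0,0]
  ]
}}

```text
time: 20.93
ee_pos: [0.4599, 0.2375, 0.1073]
orientation: [[0.904, 0.427, 0.003], [0.427, -0.904, 0.001], [0.003, 0.0, -1.0]]
contact_force: [-4.3, -1.0, 12.8]
grip_width: 0.295
```

>>> {"fn": "play_rows", "kwargs": {
  "plan": [
    [0,0,0,0.5,0,-0.15,0],
    [0,0,0,0,0,0,0]
  ]
}}

```text
time: 21.1
ee_pos: [0.4602, 0.2376, 0.1071]
orientation: [[0.904, 0.427, 0.001], [0.427, -0.904, 0.0], [0.001, 0.001, -1.0]]
contact_force: [-4.7, -1.0, 12.8]
grip_width: 0.303
```

>>> {"fn": "play_rows", "kwargs": {
  "plan": [
    [0,-0.1,0,0.5,0,0,0],
    [0,0,0,0,0,0,0]
  ]
}}

```text
time: 21.27
ee_pos: [0.4603, 0.2377, 0.1069]
orientation: [[0.904, 0.427, 0.002], [0.427, -0.904, 0.0], [0.001, 0.001, -1.0]]
contact_force: [-3.9, -0.9, 14.4]
grip_width: 0.3
```

>>> {"fn": "play_rows", "kwargs": {
  "plan": [
    [0,-0.1,0,0.5,0,0,0],
    [0,0,0,0,0,0,0]
  ]
}}

```text
time: 21.43
ee_pos: [0.4604, 0.2377, 0.1067]
orientation: [[0.904, 0.427, 0.002], [0.427, -0.904, 0.0], [0.002, 0.001, -1.0]]
contact_force: [-3.7, -0.7, 15.8]
grip_width: 0.302
```

```bash
python3 wr.py w22;python3 -c "
from h import *
p,d=cams.grab_frame('scene');crop(p,270,120,360,220,6,'pics/s22.png')"
```

```text
21.4333 [0.46042248 0.23770918 0.10668326] [-3.66 -0.67 15.83] 0.3022095263494035 [ 14.8   6.2 113.7  -0.   60.   79.5]
[[ 9.043e-01  4.268e-01  2.100e-03]
 [ 4.268e-01 -9.043e-01  3.000e-04]
 [ 2.000e-03  6.000e-04 -1.000e+00]]
```

View pics/w22.png

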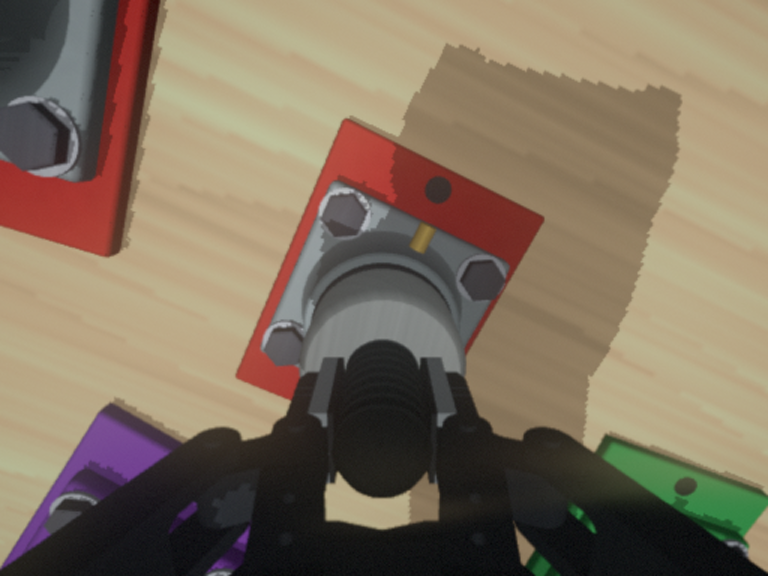

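View pics/s22.png

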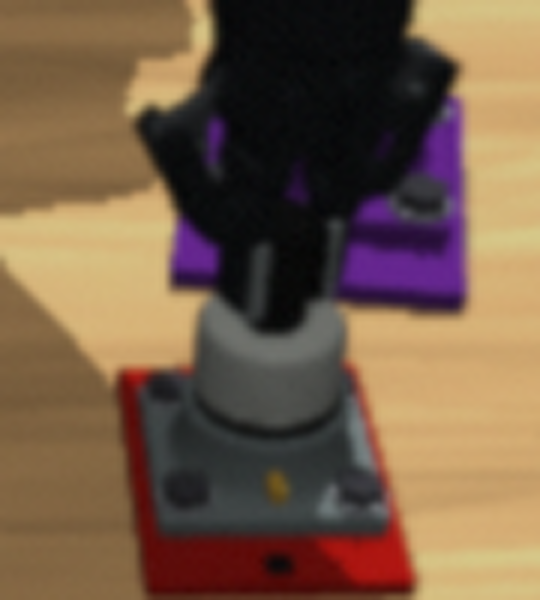

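>>> {"fn": "play_rows", "kwargs": {
  "plan": [
    [0,-0.5,0,0.4,0,-0.05,0],
    [0,0,0,0,0,0,0]
  ]
}}

```text
time: 21.7
ee_pos: [0.4603, 0.2376, 0.1065]
orientation: [[0.904, 0.427, 0.002], [0.427, -0.904, 0.0], [0.002, 0.001, -1.0]]
contact_force: [-4.5, -0.9, 16.4]
grip_width: 0.296
```

>>> {"fn": "play_rows", "kwargs": {
  "plan": [
    [0,-0.3,0,0.4,0,-0.05,0],
    [0,0,0,0,0,0,0]
  ]
}}

```text
time: 21.87
ee_pos: [0.4603, 0.2376, 0.1062]
orientation: [[0.904, 0.427, 0.002], [0.427, -0.904, 0.0], [0.002, 0.001, -1.0]]
contact_force: [-2.8, -0.8, 16.2]
grip_width: 0.302
```

>>> {"fn": "play_rows", "kwargs": {
  "plan": [
    [0,-0.2,0,0.4,0,0,0],
    [0,0,0,0,0,0,0]
  ]
}}

```text
time: 22.03
ee_pos: [0.4599, 0.2374, 0.1054]
orientation: [[0.904, 0.427, 0.002], [0.427, -0.904, 0.0], [0.002, 0.001, -1.0]]
contact_force: [-2.0, 0.2, 11.9]
grip_width: 0.299
```

>>> {"fn": "play_rows", "kwargs": {
  "plan": [
    [0,0,0,0.3,0,0,0],
    [0,0,0,0,0,0,0],
    [0,0,0,0,0,0,0]
  ]
}}

```text
time: 22.28
ee_pos: [0.4589, 0.2369, 0.1029]
orientation: [[0.904, 0.426, 0.0], [0.426, -0.904, -0.001], [0.0, 0.001, -1.0]]
contact_force: [2.9, 0.4, 2.5]
grip_width: 0.305
```

>>> {"fn": "play_rows", "kwargs": {
  "plan": [
    [0,0,0,0.3,0,0,0],
    [0,0,0,0,0,0,0],
    [0,0,0,0,0,0,0]
  ]
}}

```text
time: 22.53
ee_pos: [0.459, 0.2369, 0.1029]
orientation: [[0.905, 0.426, -0.0], [0.426, -0.905, -0.001], [-0.0, 0.001, -1.0]]
contact_force: [3.1, -0.3, 6.9]
grip_width: 0.299
```

>>> {"fn": "play_rows", "kwargs": {
  "plan": [
    [0,0.3,0,0.5,0,0,0],
    [0,0,0,0.5,0,0,0],
    [0,0,0,0,0,0,0]
  ]
}}

```text
time: 22.78
ee_pos: [0.4591, 0.2369, 0.1028]
orientation: [[0.904, 0.427, -0.001], [0.427, -0.904, -0.001], [-0.002, 0.001, -1.0]]
contact_force: [-2.4, -1.8, 14.7]
grip_width: 0.302
```

>>> {"fn": "play_rows", "kwargs": {
  "plan": [
    [0,0.2,0,0.5,0,0,0],
    [0,0,0,0.3,0,0,0],
    [0,0,0,0,0,0,0]
  ]
}}

```text
time: 23.03
ee_pos: [0.4592, 0.237, 0.1027]
orientation: [[0.904, 0.427, -0.002], [0.427, -0.904, -0.002], [-0.003, 0.001, -1.0]]
contact_force: [-6.1, -3.2, 20.8]
grip_width: 0.299
```

>>> {"fn": "play_rows", "kwargs": {
  "plan": [
    [0,-0.4,0.1,-0.1,0,0.05,0],
    [0,0,0,0,0,0,0],
    [0,0,0,0,0,0,0],
    [0,0,0,0,0,0,0]
  ]
}}

```text
time: 23.37
ee_pos: [0.4591, 0.2369, 0.1028]
orientation: [[0.904, 0.427, -0.0], [0.427, -0.904, -0.001], [-0.0, 0.0, -1.0]]
contact_force: [-4.0, -2.5, 17.6]
grip_width: 0.295
```

>>> {"fn": "play_rows", "kwargs": {
  "plan": [
    [0,0,0,0,0,0,0],
    [0,0,0,0,0,0,0],
    [0,0,0,0,0,0,0],
    [0,0,0,0,0,0,0],
    [0,0,0,0,0,0,0],
    [0,0,0,0,0,0,0]
  ]
}}

```text
time: 23.87
ee_pos: [0.4591, 0.2369, 0.1028]
orientation: [[0.904, 0.427, -0.0], [0.427, -0.904, -0.001], [-0.001, 0.001, -1.0]]
contact_force: [-3.8, -1.3, 18.3]
grip_width: 0.3
```

>>> {"fn": "play_rows", "kwargs": {
  "plan": [
    [0,0,0,0,0,0,0],
    [0,0,0,0,0,0,0],
    [0,0,0,0,0,0,0],
    [0,0,0,0,0,0,0],
    [0,0,0,0,0,0,0],
    [0,0,0,0,0,0,0],
    [0,0,0,0,0,0,0],
    [0,0,0,0,0,0,0]
  ]
}}

```text
time: 24.53
ee_pos: [0.4591, 0.2369, 0.1028]
orientation: [[0.904, 0.427, -0.0], [0.427, -0.904, -0.001], [-0.001, 0.001, -1.0]]
contact_force: [-3.5, -1.7, 18.6]
grip_width: 0.302
```

>>> {"fn": "play_rows", "kwargs": {
  "plan": [
    [0,0,0,0.3,0,0,0],
    [0,0,0,0,0,0,0],
    [0,0,0,0,0,0,0],
    [0,0,0,0,0,0,0],
    [0,0,0,0,0,0,0],
    [0,0,0,0,0,0,0],
    [0,0,0,0,0,0,0]
  ]
}}

```text
time: 25.12
ee_pos: [0.4592, 0.2369, 0.1028]
orientation: [[0.904, 0.427, -0.0], [0.427, -0.904, -0.001], [-0.001, 0.0, -1.0]]
contact_force: [-3.7, -2.4, 21.2]
grip_width: 0.3
```

>>> {"fn": "play_rows", "kwargs": {
  "plan": [
    [0,0,0,0,0,0,0],
    [0,0,0,0,0,0,0],
    [0,0,0,0,0,0,0],
    [0,0,0,0,0,0,0],
    [0,0,0,0,0,0,0],
    [0,0,0,0,0,0,0],
    [0,0,0,0,0,0,0],
    [0,0,0,0,0,0,0]
  ]
}}

```text
time: 25.78
ee_pos: [0.4592, 0.2369, 0.1028]
orientation: [[0.904, 0.427, -0.0], [0.427, -0.904, -0.001], [-0.001, 0.001, -1.0]]
contact_force: [-4.6, -3.1, 20.6]
grip_width: 0.299
```

Bedded. Lift the driver gently off, straight up.

>>> {"fn": "play_rows", "kwargs": {
  "plan": [
    [0,0,0,-2,0,0,0],
    [0,0,0,-2,0,0,0],
    [0,0,0,-4,0,0,0],
    [0,0,0,-6,0,0,0],
    [0,0,0,-10,0,0,0],
    [0,0,0,-20,0,0,0],
    [0,0,0,-25,0,0,0],
    [0,0,0,-15,0,0,0],
    [0,0,0,0,0,0,0],
    [0,0,0,0,0,0,0]
  ]
}}

```text
time: 26.62
ee_pos: [0.4569, 0.2363, 0.1826]
orientation: [[0.904, 0.427, -0.005], [0.427, -0.904, -0.002], [-0.005, -0.0, -1.0]]
contact_force: [-0.2, -0.0, -5.2]
grip_width: 0.301
```

```bash
python3 wr.py w23;python3 -c "
from h import *
p,d=cams.grab_frame('scene');crop(p,270,120,360,220,6,'pics/s23.png')
print(delta([.5256,-.2259,.185]))"
```

```text
26.6167 [0.45689723 0.23634688 0.18256134] [-0.24 -0.03 -5.2 ] 0.30140011068402844 [ 14.7  -0.4 111.6  -0.   69.1  79.5]
[[ 9.044e-01  4.267e-01 -4.800e-03]
 [ 4.267e-01 -9.044e-01 -2.000e-03]
 [-5.200e-03 -2.000e-04 -1.000e+00]]
[-134.18342735  447.54540616   -3.25557947]
```

View pics/w23.png

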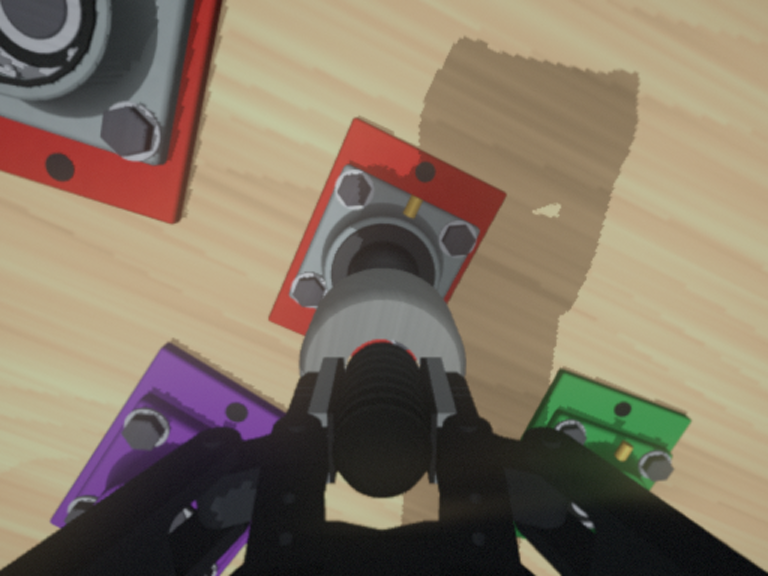

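View pics/s23.png

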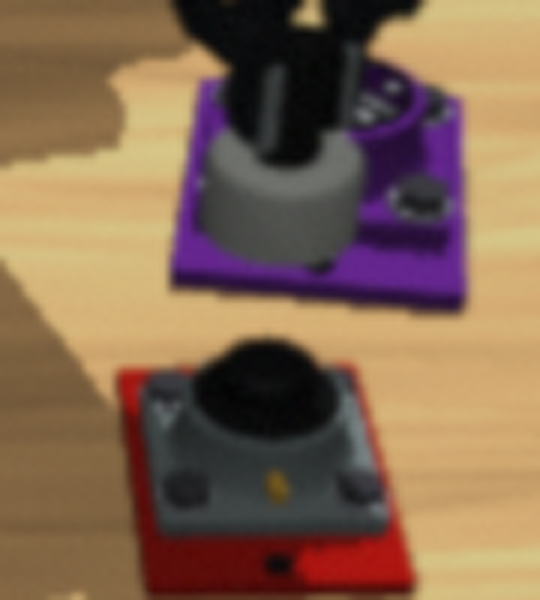

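>>> {"fn": "play_rows", "kwargs": {
  "plan": [
    [0,-5,16,0,0,0,0],
    [0,-9.5,31,0,0,0,0],
    [0,-9.5,31,0,0,0,0],
    [0,-9.5,31,0,0,0,0],
    [0,-9.5,31,0,0,0,0],
    [0,-9.5,31,0,0,0,0],
    [0,-9.5,31,0,0,0,0],
    [0,-9.5,31,0,0,0,0],
    [0,-9.5,31,0,0,0,0],
    [0,-9.5,31,0,0,0,0]
  ]
}}

```text
time: 27.55
ee_pos: [0.5003, -0.07, 0.1815]
orientation: [[0.904, 0.426, -0.007], [0.427, -0.904, 0.0], [-0.006, -0.003, -1.0]]
contact_force: [1.0, 0.2, -3.8]
grip_width: 0.301
```

>>> {"fn": "play_rows", "kwargs": {
  "plan": [
    [0,-9.5,31,0,0,0,0],
    [0,-9.5,31,0,0,0,0],
    [0,-9.5,31,0,0,0,0],
    [0,-9.5,31,0,0,0,0],
    [0,-8.5,28,0,0,0,0],
    [0,0,0,0,0,0,0],
    [0,0,0,0,0,0,0],
    [0,0,0,0,0,0,0],
    [0,0,0,0,0,0,0]
  ]
}}

```text
time: 28.3
ee_pos: [0.5238, -0.2247, 0.1826]
orientation: [[0.904, 0.428, -0.005], [0.428, -0.904, 0.0], [-0.005, -0.003, -1.0]]
contact_force: [-0.5, -0.7, -4.1]
grip_width: 0.304
```

```bash
python3 wr.py w24;python3 -c "
from h import *
print(delta([.5250,-.2270,.057]))"
```

```text
28.3 [ 0.52377928 -0.22471573  0.18255255] [-0.47 -0.68 -4.14] 0.30403317492313986 [-34.5   7.1 103.7  -0.2  69.4  30.2]
[[ 9.040e-01  4.276e-01 -5.400e-03]
 [ 4.276e-01 -9.040e-01  3.000e-04]
 [-4.800e-03 -2.600e-03 -1.000e+00]]
[  0.46973285   2.72142561 125.97984716]
```

View pics/w24.png

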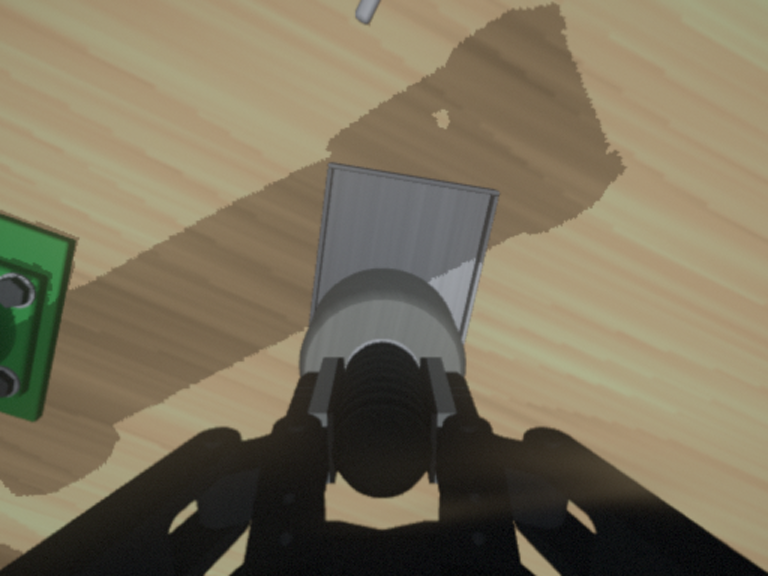

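>>> {"fn": "play_rows", "kwargs": {
  "plan": [
    [0,0,1.5,15,0,0.2,0],
    [0,0,0,30,0,0,0],
    [0,0,0,30,0,0,0],
    [0,0,0,22,0,0,0],
    [0,0,0,12,0,0,0],
    [0,0,0,6,0,0,0],
    [0,0,0,4,0,0,0],
    [0,0,0,0,0,0,0],
    [0,0,0,0,0,0,0],
    [0,0,0,0,0,0,0]
  ]
}}

```text
time: 29.18
ee_pos: [0.5262, -0.2282, 0.0666]
orientation: [[0.904, 0.427, 0.002], [0.427, -0.904, -0.002], [0.002, 0.003, -1.0]]
contact_force: [0.1, -0.9, -3.9]
grip_width: 0.305
```

```bash
python3 wr.py w25;python3 -c "
from h import *
p,d=cams.grab_frame('scene');crop(p,80,160,170,250,6,'pics/s25.png')"
```

```text
29.1833 [ 0.5261532  -0.22815503  0.06661031] [ 0.1 -0.9 -3.9] 0.30540013600378596 [-34.8  16.7 106.3   0.   56.8  30. ]
[[ 0.9043  0.4268  0.0025]
 [ 0.4268 -0.9043 -0.0017]
 [ 0.0015  0.0026 -1.    ]]
```

View pics/w25.png

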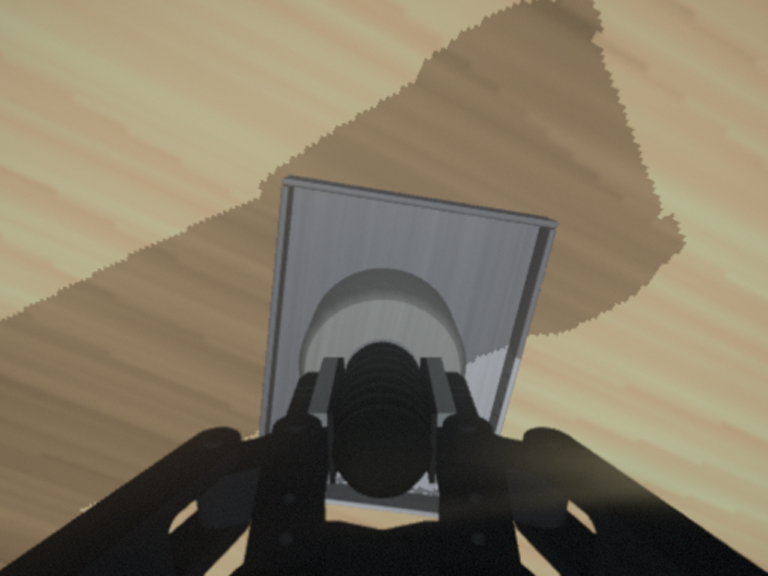

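View pics/s25.png

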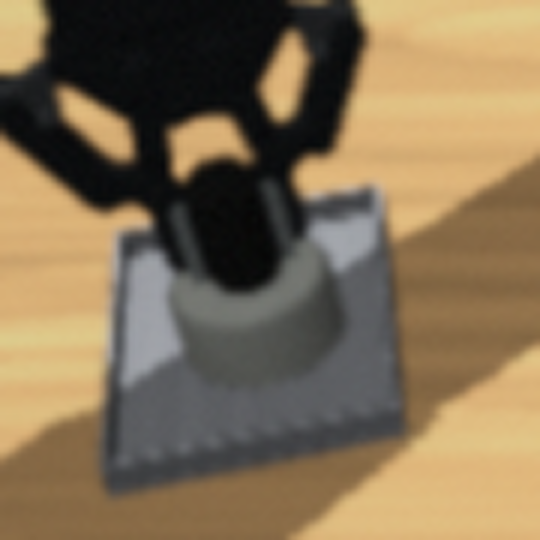

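Well inside the tray walls. Lowering gently.

>>> {"fn": "play_rows", "kwargs": {
  "plan": [
    [0,0,0,3,0,0,0],
    [0,0,0,3,0,0,0],
    [0,0,0,2,0,0,0],
    [0,0,0,1,0,0,0],
    [0,0,0,0,0,0,0],
    [0,0,0,0,0,0,0]
  ]
}}

```text
time: 29.78
ee_pos: [0.525, -0.2275, 0.0558]
orientation: [[0.904, 0.427, -0.0], [0.427, -0.904, 0.0], [-0.0, -0.0, -1.0]]
contact_force: [-0.4, 1.3, -4.0]
grip_width: 0.304
```

>>> {"fn": "play_rows", "kwargs": {
  "plan": [
    [0,0,0,1,0,0,0],
    [0,0,0,0.7,0,0,0],
    [0,0,0,0.5,0,0,0],
    [0,0,0,0,0,0,0],
    [0,0,0,0,0,0,0]
  ]
}}

```text
time: 30.2
ee_pos: [0.5254, -0.2278, 0.0549]
orientation: [[0.904, 0.427, 0.0], [0.427, -0.904, -0.0], [0.0, 0.0, -1.0]]
contact_force: [-4.1, 0.9, 4.8]
grip_width: 0.306
```

Landed (z 0.0549, as at the grasp). Easing the load, then release slowly and rise.

>>> {"fn": "play_rows", "kwargs": {
  "plan": [
    [0,-0.2,0,-0.7,0,0,0],
    [0,0,0,0,0,0,0],
    [0.32,0,0,0,0,0,0],
    [0.36,0,0,0,0,0,0],
    [0.42,0,0,0,0,0,0],
    [0.5,0,0,0,0,0,0],
    [0.6,0,0,0,0,0,0],
    [0.7,0,0,0,0,0,0],
    [0.7,0,0,0,0,0,0]
  ]
}}

```text
time: 30.95
ee_pos: [0.5249, -0.2276, 0.0545]
orientation: [[0.904, 0.427, 0.0], [0.427, -0.904, -0.0], [0.0, 0.0, -1.0]]
contact_force: [0.7, -0.1, -0.0]
grip_width: 0.702
```

```bash
python3 wr.py w26
```

```text
30.95 [ 0.52494172 -0.22762319  0.0544545 ] [ 0.73 -0.1  -0.03] 0.7015761252354442 [-34.8  17.8 106.5   0.   55.7  30. ]
[[ 9.044e-01  4.267e-01  1.000e-04]
 [ 4.267e-01 -9.044e-01 -0.000e+00]
 [ 0.000e+00  1.000e-04 -1.000e+00]]
```

View pics/w26.png

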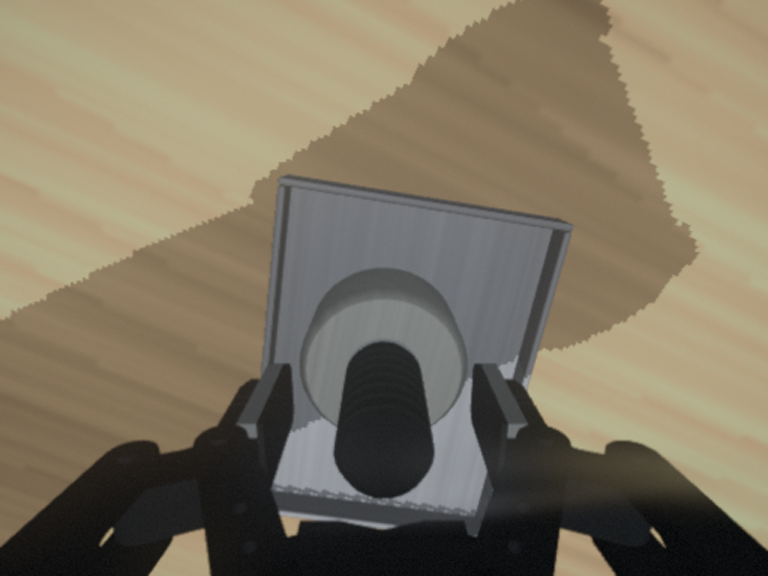

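>>> {"fn": "play_rows", "kwargs": {
  "plan": [
    [0.7,0,0,-8,0,0,0],
    [0.7,0,0,-20,0,0,0],
    [0.7,0,0,-35,0,0,0],
    [0.7,0,0,-40,0,0,0],
    [0.7,0,0,-40,0,0,0],
    [0.7,-10,20,-15,0,0,0],
    [0.7,-10,30,0,0,0,0],
    [0.7,-10,30,0,0,0,0],
    [0.7,-10,30,0,0,0,0]
  ]
}}

```text
time: 31.75
ee_pos: [0.536, -0.3454, 0.2142]
orientation: [[0.904, 0.427, 0.002], [0.427, -0.904, -0.001], [0.001, 0.002, -1.0]]
contact_force: [0.4, -0.9, -0.4]
grip_width: 0.699
```

>>> {"fn": "play_rows", "kwargs": {
  "plan": [
    [0.7,-10,30,0,0,0,0],
    [0.7,-10,30,0,0,0,0],
    [0.7,-10,30,0,0,0,0],
    [0.7,-5,15,0,0,0,0],
    [0.7,0,0,0,0,0,0],
    [0.7,0,0,0,0,0,0],
    [0.7,0,0,0,0,0,0]
  ]
}}

```text
time: 32.33
ee_pos: [0.5488, -0.4531, 0.2126]
orientation: [[0.904, 0.427, -0.0], [0.427, -0.904, 0.001], [0.0, -0.001, -1.0]]
contact_force: [0.4, 0.6, -0.6]
grip_width: 0.701
```

```bash
python3 - <<'E'
from h import *
p,d=cams.grab_frame("scene");cv2.imwrite("pics/s27.png",cv2.resize(p,(768,576),interpolation=cv2.INTER_CUBIC)[:,:,::-1]); crop(p,280,160,350,225,8,'pics/s27c.png')
p2,d2=cams.grab_frame("top");cv2.imwrite("pics/t27.png",cv2.resize(p2,(768,576),interpolation=cv2.INTER_CUBIC)[:,:,::-1])
ct=cams.camera_info("top");cs=cams.camera_info("scene")
import itertools
q=proj(ct,[.4595,.2374,.068])[0];u,v=q.round().astype(int);print(q)
zz=lambda ci,d,u,v:at_d(ci,(u,v),d[v,u])[2]
print("top z's",[[round(zz(ct,d2,u+a,v+b)*1000,1) for a in (-3,-2,-1,0,1,2,3)] for b in (-3,-1,0,1,3)])
E
```

```text
[190.36966501 203.52466864]
top z's [[np.float64(69.9), np.float64(68.9), np.float64(68.6), np.float64(68.8), np.float64(68.3), np.float64(67.8), np.float64(71.6)], [np.float64(67.5), np.float64(70.9), np.float64(67.7), np.float64(68.0), np.float64(73.0), np.float64(69.2), np.float64(67.9)], [np.float64(67.9), np.float64(68.3), np.float64(70.8), np.float64(65.9), np.float64(68.4), np.float64(69.5), np.float64(70.8)], [np.float64(68.1), np.float64(68.3), np.float64(69.3), np.float64(69.7), np.float64(67.3), np.float64(70.5), np.float64(68.4)], [np.float64(70.3), np.float64(66.6), np.float64(72.0), np.float64(67.8), np.float64(70.2), np.float64(70.0), np.float64(70.2)]]
```

View pics/s27.png

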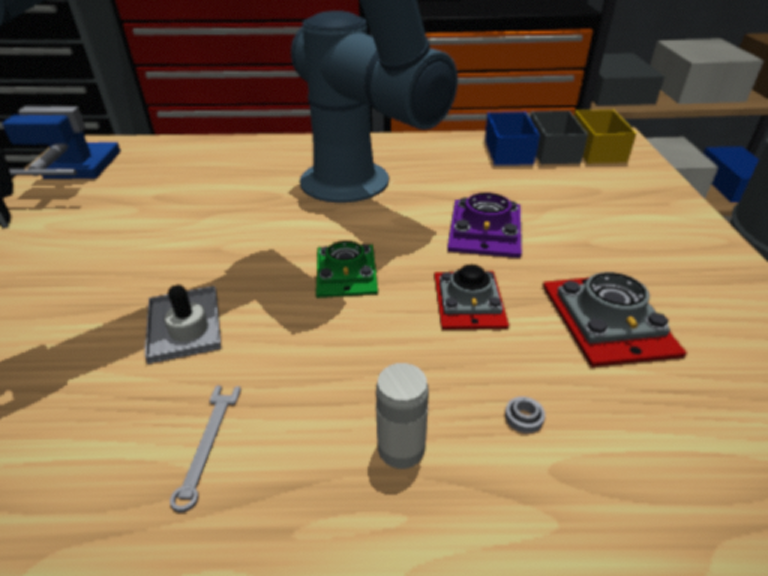

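View pics/s27c.png

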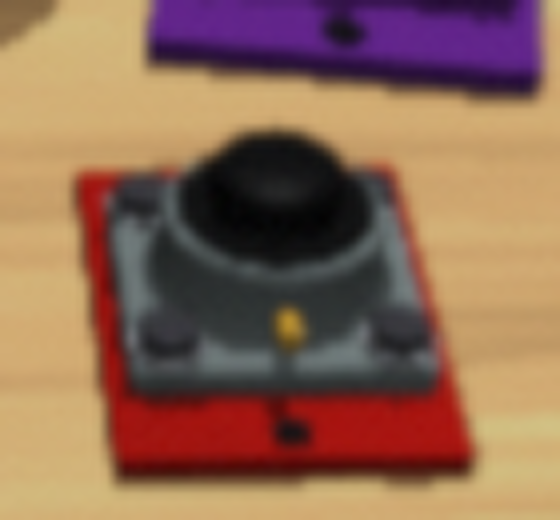

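View pics/t27.png

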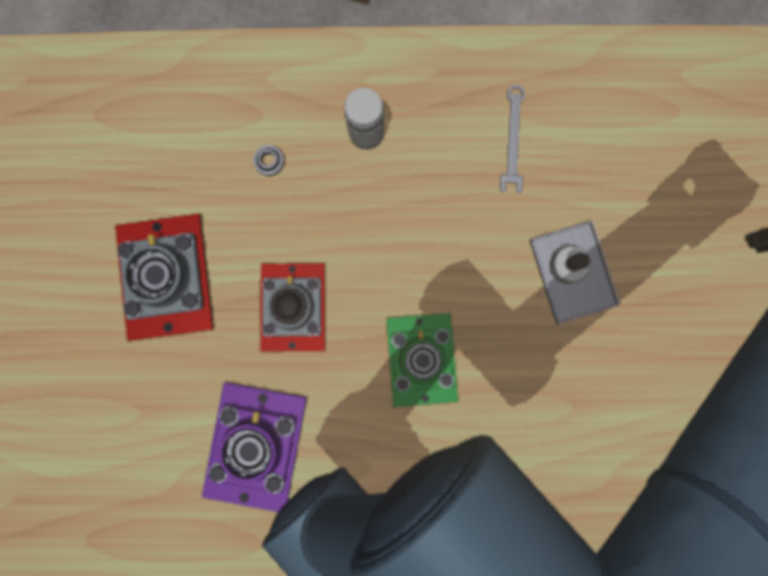

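The cover sits flat with the grey boss face showing evenly round its rim. Its dome top reads about 68.7 mm against the 68 mm expected. The driver stands upright in the tray and the bystanders have not moved, so I hand in.

```bash
python3 - <<'E'
from rig import r,monitor
print(monitor.sense()["time"]); print(r.hand_in())
E
```

```text
32.4333
the job is handed in; nothing more can be done
None
```

I started the black cover in the mouth of the smaller red bearing unit and let it go. I then pressed it home with the cup driver, stood the driver back in the tray, and handed in at 32.4 s.

- **Press:** The cover snapped at about 20 N, with the push dropping as it went in. I then held 22–25 N on it for over 2 s. These figures allow for the driver's own weight of about 4 N; the wrist itself read 18–21 N.
- **Cover:** It is flat and centred in the pictures. The dome top measures about 68.7 mm from above against 68 mm expected, within camera error. The driver height at the end of the press also matched fully home.
- **Driver and bystanders:** The driver stands upright inside the tray. The wrench, can and insert look unmoved in both camera views.

**What went wrong or disagreed:**
- On the first descent the open fingertips pressed on the cover's rim with 71 N at the wrist while it still lay on the bench. That is below the 120 N wrist limit. I backed off at once and saw no damage, but it was above the 38 N at which pressing cracks the cover.
- The top and wrist cameras disagreed by about 3 mm on where the mouth was. I used the wrist value, and the cover went into the mouth with no contact force until it rested on the lugs.

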